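# Fit the double lid to the charger and lift off only the outer lid

### The job

The charger's drying well should get its white inner lid, with the teal outer lid taken off again so that the well can breathe. Take the grey cleaning pick, lever the charger's closed flap all the way open with the pick's blade (keep the gripper itself off the flap until it is open), and lay the pick down on the desk; then pick up both lids together off the glass coaster by the white knob, lower them so that the inner lid sits fully home in the well, and let go of the knob. Finally grasp the outer lid alone by its rim, lift it straight up off the knob without disturbing the inner lid, and finish still holding it level in the gripper, well clear above the knob and touching nothing else; leave the coaster and the other things on the desk where they are.

Things in the scene. Friction and masses are not known exactly. Their poses are not given: they have to be found in the camera images.
- charger: Rose-gold plastic charger, a block 120 (x) x 110 (y) x 30 mm high, fixed to the desk; origin at the centre of its underside; its front (-x) face looks roughly to the robot, its x axis points to the far, hinged side. Its top is a flat deck at z = 30 mm, covered by the flap when that is closed.
- well (a point): Centre of the mouth of the charger's round well, at deck level (30 mm above the desk), 4 mm in front (-x) of the block's centre; a vertical hole 49 mm in diameter, 20 mm deep. Hidden under the flap until it is open. Its axes are the charger's.
- flap_hinge (a point): Middle of the flap's hinge line, at the charger's far upper edge: 60 mm behind (+x of) the block's centre, 30 mm above the desk; the hinge axis runs along the charger's y.
- flap_edge (a point): Middle of the flap's free front edge, on its underside: 134 mm from the hinge. The flap is a flat plate, 132 long x 106 wide x 7 mm thick, 70 g, that lies on the deck when closed (underside 30 mm, top 37 mm above the desk) and overhangs the block's front face by 14 mm, so that a blade fits under this lip.
- flap (a joint): Opening angle of the flap, rad: 0 closed, 1.57 upright, 1.95 at its stop, leaning back away from the robot. Its hinge is stiff, it stays where it is left; about 1 to 2 N at the lip moves it. It starts closed.
- coaster: Round green glass coaster, 96 mm in diameter, 6 mm thick, loose, 200 g; origin at the centre of its underside. The two nested lids stand on it, within 8 mm of its middle in x and y.
- inner_lid: White inner lid, loose, 60 g; origin at the centre of its underside, z up through the knob. Plug 44 mm in diameter, z 0-10 mm, tapered to 37 at its foot; flange 55 mm, z 10-15; round knob 14 mm, z 15-54, up through the outer lid's hole, 24 mm proud of it. Lifted by the knob it carries the outer lid on its flange. Seated, the flange lies on the deck, origin 10 mm below the well's mouth.
- outer_lid: Teal outer lid, loose, about 50 g: a ring 65 mm in diameter, 19 mm high, with a 24 mm hole; origin at the centre of its underside, z up. Hollowed 4 mm deep to 59 mm below, it sits over the flange by its weight alone; nested, its origin is 11 mm above the inner lid's, and its underside 1 mm above the deck once the inner lid is seated.
- pick: Grey cleaning pick, 158 mm long, about 35 g, lying flat on the desk; origin on its underside, x axis along it towards the blade, z up. Flat-sided handle 14 wide x 16 mm high from x = -80 to 20 mm; steel shaft 6 x 5 mm; silicone-covered flat blade 10 wide x 4 mm thick from x = 60 to 78 mm, its mid-height 8 mm above the underside.
- pick_tip (a point): Front end of the pick's blade, at its mid-thickness (x = 78 mm, 8 mm above the pick's underside).
- pick_grip (a point): Point in the pick's handle to grasp it at: x = 0, 8 mm above its underside.
- pick_end (a point): Rear end of the pick's handle (x = -80 mm, 8 mm above its underside).
- pill_box: White ceramic pill box, 74 x 54 x 42 mm, a bystander; origin at the centre of its underside.
- magnifier: Small steel magnifier lying flat, lens 56 mm in diameter with a folding arm, 11 mm high; a bystander; origin under the lens.
- mug: Blue ceramic mug, 80 mm in diameter, 90 mm high, a bystander; origin at the centre of its underside.
- glasses_case: Brown glasses case, 160 x 65 x 38 mm, a bystander; origin at the centre of its underside.
Things that resemble listed ones, but are neither listed nor needed, are in the scene too. Of the things like the outer_lid, leave any that is blue; of the rest the smaller one is meant. Of the things like the pick, leave any that is blue; of the rest the larger one is meant.

How it is judged:
By the outcome, as a careful person would: the job done as asked, in the order asked, and still so for the second after the job is handed in, while the arm keeps its last pose, push and grip.
It also fails if it takes over 67 s, if anything falls off the work surface, if the arm or the gripper's body presses on something with over 40 N, if the wrist force passes 120 N, or if a joint passes its speed limit or range.

### The arm

A 6-joint arm with a two-finger parallel gripper is mounted at the origin on the work surface. World frame = base frame: x ahead of the robot, y to its left, z up, the work surface at z = 0. Lengths are in m, angles in degrees, forces in N, time in s.
With the tool pointing down it reaches from about 0.4 to 0.825 m from the base axis. Payload 7 kg.
Tool frame: the origin (TCP) lies midway between the tips of the shut fingers; the grasp point (between the pads) lies 19 mm behind it (ctrl.grasp_offset is the distance from the TCP to the grasp point, in m); z points along the fingers, x is the direction in which the jaws open and shut, and the axes are right-handed (so a half turn about z gives the same grasp; the last joint's range is limited). The gripper opens to 88 mm and grips with 3 to 60 N. Pads are 19 mm wide; open, the fingers measure 130 mm over their backs; the gripper's body (78 mm by 193 mm) begins 47 mm behind the grasp point.
Start: joints at [-54.826, 20.546, 0.682, 0, -70.136, -16.507], TCP at [0.216, -0.639, 0.192] pointing down, gripper open.
Joint ranges: [-176.03, 176.03], [-82.01, 121.73], [-58.28, 71.71], [-173.87, 95.51], [-174.79, -0.11], [-173.66, 173.66]. Speed limits (degrees/s): [136.94, 136.94, 172.46, 180, 180, 180].

### API

Orientations are given as [roll, pitch, yaw] about the fixed x, y, z axes, in that order (R = Rz(yaw) Ry(pitch) Rx(roll)).
In Python, from plant import sensors, snapshot, order, ctrl gives the robot as it stands.
- The arm moves only by the tool send_rows, never from a script. Its argument "commands" is a list of rows, each a list of 3 entries, a list of its own where there are three numbers: the closure, from 0 (fully open) to 1 (shut), then the shift along the world's x, y, z in units of 0.25 m (1.0 is 0.25 m), then the turn, a rotation vector about the world's x, y, z in units of 360 degrees (1.0 is 360 degrees). In form: [[hand, [x, y, z], [ax, ay, az]], ...]. A call has 1 to 12 rows; each row shifts and turns the pose as measured when the row begins; what a row does not reach is not made up. A row lasts 1/10 s, in which the tool goes at most 50 mm and 8.59 degrees, less where a joint would pass 70% of its speed; a pose out of reach is approached as far as the arm can. A call with a number of a shift or a turn outside -1 to 1 is refused whole. A call with a gripper value outside its range is refused whole. The fingers move at their own pace and stop on an object; the grip force is fixed at half the most. Time passes only in rows, so rows that do not move let the fingers close. It gives the time, the measured TCP pose, the force and the opening at its end, in the units of the state.
- sensors.get_obs(): the state, without advancing time (a new reading comes with each control period).
- snapshot(name): name is "scene" or "top" or "wrist"; returns a dict with "color" (420x560x3 uint8, blue, green, red), "z_map" (420x560 float32, m along the optical axis (not along the pixel's ray), 0 where there is no reading), "mtx" (3x3 intrinsics, pixels), "k1" (the pictures are not rectified: a ray, as slopes to the right and down, at radius r is drawn at 1 + k1 r^2 times it, then the intrinsics apply), "xyz" and "attitude" of the camera in the world. Camera axes: x right, y down, z forward; pixel columns grow to the right and rows downward; lengths in m; the calibration is good to about 2 mm. A picture is of the moment at which its call begins.
- order.close_job(): hands the job in, once; it reports no verdict.
The state is a dict: "clock": time; "joint_pos": joint angles; "qvel": joint speeds; "tau": joint torques, N m; "tool_pos": TCP position; "orientation": TCP orientation; "force": force on the tool from outside, world axes, zero at the start; "moment": the same for the moment, N m; "opening": finger opening in m.
Only numpy, scipy, OpenCV 4.12 (cv2) and the standard library are available. Lean on these libraries where they do the work, as an engineer would, in place of code of your own. Each camera call takes 0.05 s, during which the arm holds its last target.

## Working session

There is one attempt and no reset: what is moved stays moved. The work goes in short steps, Python scripts to look and compute and a tool call to move; the robot and the scene stay as the last step left them, time stands still between calls to the robot, and variables do not carry over. Pictures are saved under pics/ and viewed, and the job is handed in when it is done.

Besides the shell and the picture viewer there is one more tool, called by a JSON object that holds its "api" and its "payload". send_rows: Moves the arm, as the interface text tells. Its arguments: {"type":"object","properties":{"commands":{"type":"array","items":{"type":"array"}}},"required":["commands"]}

```bash
ls; mkdir -p pics
cat > h.py <<'E'
import numpy as np, cv2
from scipy.spatial.transform import Rotation as R
from plant import sensors, snapshot, order, ctrl
def save(n,im,s=1): cv2.imwrite(f'pics/{n}.png', cv2.resize(im,None,fx=s,fy=s))
E
python3 - <<'E'
from h import *
print(sensors.get_obs()); print(ctrl.grasp_offset)
import pickle
d={}
for n in ["scene","top","wrist"]:
    s=snapshot(n); d[n]=s; save(n+'0',s['color']); print(n,s['mtx'],s['k1'],s['xyz'],s['attitude'])
pickle.dump(d,open('s0.pkl','wb'))
E
```

```text
pics
{'clock': 0.0, 'joint_pos': array([-5.48278386e+01,  2.05916069e+01,  6.30250587e-01, -1.99500927e-02,
       -7.01376527e+01, -1.65086096e+01]), 'qvel': array([ 0.02463329, -0.08495785, -0.0177394 , -0.06378963,  0.06260153,
        0.01518333]), 'tau': array([ 2.29201636e-03, -5.82713521e+01,  2.93057370e+01,  6.99725837e+00,
        6.87906679e-03, -1.13666247e-04]), 'tool_pos': array([ 0.21579178, -0.63895143,  0.1912946 ]), 'orientation': array([-1.79989844e+02, -1.00257034e-01,  1.08656748e+02]), 'force': array([ 0.86318939, -0.45766055,  0.52417264]), 'moment': array([-0.00317513, -0.00252699, -0.00649701]), 'opening': 0.08748792658859511}
0.0188
scene [[510.8781328    0.         281.18897154]
 [  0.         510.8781328  217.61657031]
 [  0.           0.           1.        ]] -0.1448935481261191 [1.49253828 0.59506594 1.31572905] [-138.33416606    0.7633275   120.73841796]
top [[392.47325298   0.         284.41149381]
 [  0.         392.47325298 212.53879278]
 [  0.           0.           1.        ]] -0.020994584422755706 [0.33800499 0.00692816 1.10003674] [-169.39425826   -1.40268163  -91.35538025]
wrist [[301.90938186   0.         282.00538504]
 [  0.         301.90938186 207.8147818 ]
 [  0.           0.           1.        ]] -0.06528852325089594 [ 0.13629178 -0.665779    0.38335491] [ 1.61933639e+02 -7.93719113e-02  1.08661307e+02]
```

View pics/scene0.png

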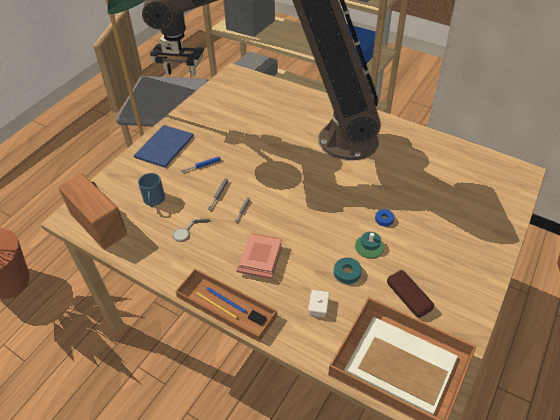

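View pics/top0.png

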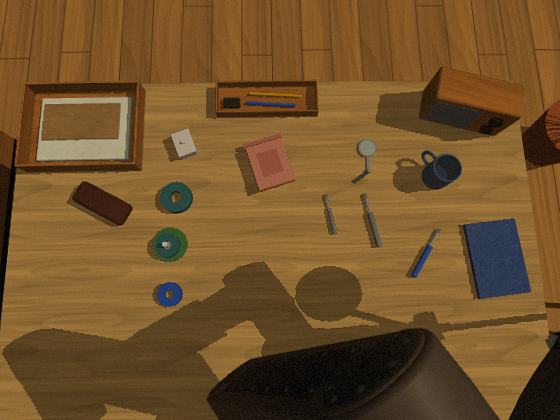

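View pics/wrist0.png

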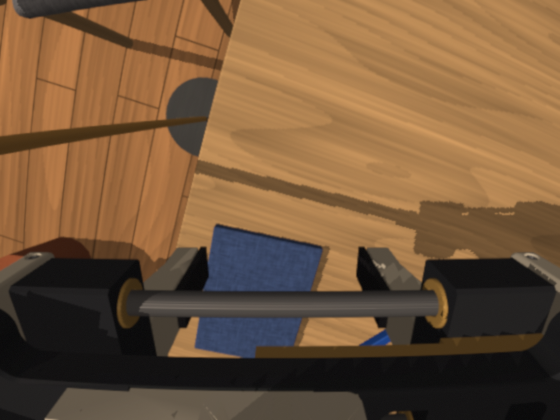

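The scene camera and the top view agree. These are the candidates, with top-view pixels:
- **Pick:** the grey one at (372,220) is larger, the grey one at (330,214) is smaller, and there is a blue one at (425,253). I choose (372,220).
- **Outer lid:** there is a teal one on the coaster with the white knob at (168,244), a larger teal one at (176,198) and a blue one at (169,294). I choose (168,244).

The charger is at (270,163) with its flap closed.

```bash
cat >> h.py <<'E'
def Rc(s): return R.from_euler('xyz',s['attitude'],degrees=True).as_matrix()
def dist(s): return np.array([s['k1'],0,0,0,0.])
def ray(s,px):
    p=cv2.undistortPoints(np.float64(px).reshape(-1,1,2),s['mtx'],dist(s)).reshape(-1,2)
    return np.c_[p,np.ones(len(p))]@Rc(s).T
def onz(s,px,z):
    d=ray(s,px); return s['xyz']+d*((z-s['xyz'][2])/d[:,2])[:,None]
def proj(s,P):
    P=(np.float64(P).reshape(-1,3)-s['xyz'])@Rc(s)
    return cv2.projectPoints(P,np.zeros(3),np.zeros(3),s['mtx'],dist(s))[0].reshape(-1,2)
def depthpt(s,px):
    px=np.atleast_2d(px); d=ray(s,px); z=np.array([s['z_map'][int(round(v)),int(round(u))] for u,v in px]); return s['xyz']+d*z[:,None]
def tri(s1,p1,s2,p2):
    d1=ray(s1,[p1])[0];d2=ray(s2,[p2])[0]
    t=np.linalg.lstsq(np.c_[d1,-d2],s2['xyz']-s1['xyz'],rcond=None)[0]
    a=s1['xyz']+d1*t[0];b=s2['xyz']+d2*t[1]; return (a+b)/2,np.linalg.norm(a-b)
E
python3 - <<'E'
from h import *
import pickle
d=pickle.load(open('s0.pkl','rb'))
t=d['top'];sc=d['scene']
cv2.imwrite('pics/tA.png',cv2.resize(t['color'][120:270,230:400],None,fx=4.5,fy=4,interpolation=cv2.INTER_CUBIC))
cv2.imwrite('pics/tB.png',cv2.resize(t['color'][170:320,110:260],None,fx=4,fy=4,interpolation=cv2.INTER_CUBIC))
cv2.imwrite('pics/sA.png',cv2.resize(sc['color'][160:310,190:400],None,fx=3.8,fy=3.8,interpolation=cv2.INTER_CUBIC))
for n,p in [('charger',(270,163)),('pick',(372,225)),('coaster',(155,255)),('desk',(300,240)),('outer',(176,205))]:
    print(n,depthpt(t,p).round(4))
E
```

```text
charger [[0.6791 0.0135 0.0379]]
pick [[ 0.5003 -0.2704  0.0143]]
coaster [[ 4.302e-01  3.379e-01 -2.000e-04]]
desk [[ 0.4637 -0.0669  0.001 ]]
outer [[0.5646 0.2757 0.0306]]
```

View pics/tA.png

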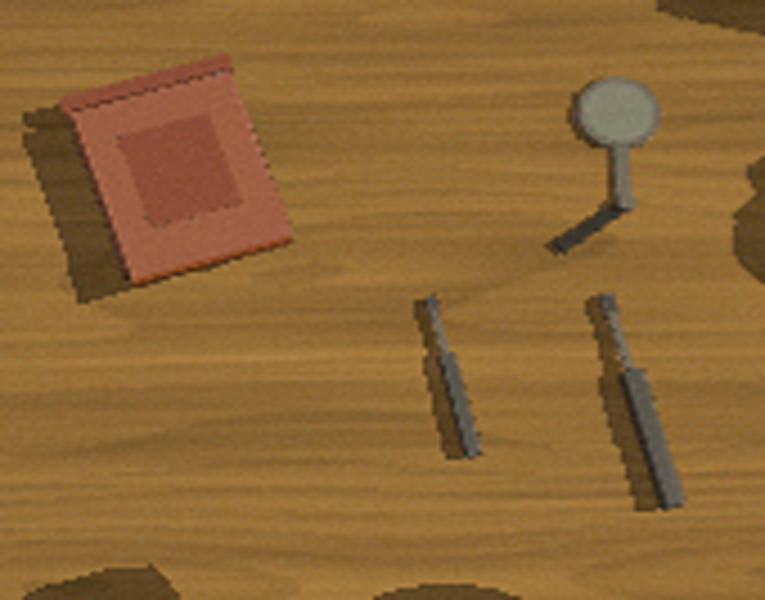

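View pics/tB.png

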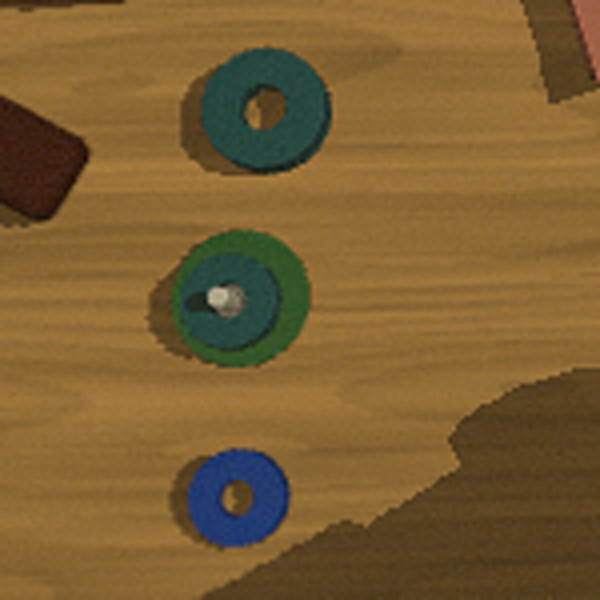

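View pics/sA.png

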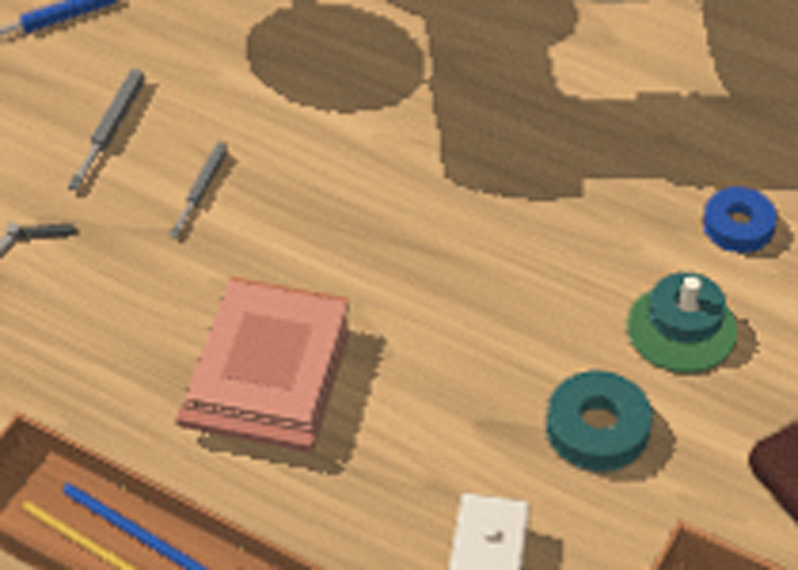

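Run:
```python
from h import *
import pickle
d=pickle.load(open('s0.pkl','rb'))
t=d['top'];sc=d['scene']
tA=lambda p:(230+(p[0]+.5)/4.5-.5,120+(p[1]+.5)/4-.5)
sA=lambda p:(190+(p[0]+.5)/3.8-.5,160+(p[1]+.5)/3.8-.5)
for n,pt,ps,z in [('flapF+y',(133,281),(346,298),.037),('flapF-y',(292,238),(232,279),.037),('deckR+y',(62,100),(314,446),.03),('deckR-y',(230,57),(180,421),.03),('pickrear',(672,503),(137,75),.016),('picktip',(605,296),(75,186),.01),('handlefront',(634,371),(100,142),.016)]:
    a,e=tri(t,tA(pt),sc,sA(ps)); print(n,a.round(4),round(e,4),'plane top',onz(t,[tA(pt)],z)[0].round(4),'scene',onz(sc,[sA(ps)],z)[0].round(4))
# knob
tB=lambda p:(110+(p[0]+.5)/4-.5,170+(p[1]+.5)/4-.5)
a,e=tri(t,tB((216,298)),sc,sA((692,281)));print('knobtop',a,e)
print('outer c',onz(t,[tB((231,300))],.036),'coaster c',onz(t,[tB((242,298))],.006), depthpt(t,tB((250,320))),depthpt(t,tB((300,300))),depthpt(t,tB((216,298))))
```

```text
flapF+y [0.6016 0.0443 0.0396] 0.0012 plane top [0.6019 0.0449 0.037 ] scene [0.6    0.0426 0.037 ]
flapF-y [ 0.631  -0.0538  0.0366] 0.0012 plane top [ 0.6312 -0.0543  0.037 ] scene [ 0.6311 -0.053   0.037 ]
deckR+y [0.7384 0.0916 0.0247] 0.0054 plane top [0.7377 0.0888 0.03  ] scene [0.7405 0.0962 0.03  ]
deckR-y [ 0.7708 -0.017   0.0221] 0.0045 plane top [ 0.7688 -0.0188  0.03  ] scene [ 0.7745 -0.0111  0.03  ]
pickrear [ 0.4428 -0.2874  0.0098] 0.0001 plane top [ 0.4422 -0.2858  0.016 ] scene [ 0.4478 -0.2832  0.016 ]
picktip [ 0.592  -0.2538  0.0098] 0.0016 plane top [ 0.5923 -0.2545  0.01  ] scene [ 0.592  -0.2528  0.01  ]
handlefront [ 0.536  -0.2671  0.0114] 0.0045 plane top [ 0.5362 -0.268   0.016 ] scene [ 0.539  -0.2617  0.016 ]
knobtop [0.45378539 0.2968835  0.06063249] 0.0022216779704326674
outer c [[0.45445418 0.29464909 0.036     ]] coaster c [[0.45897878 0.29518459 0.006     ]] [[0.44007024 0.27987935 0.04220083]] [[0.45644673 0.25428857 0.00901589]] [[0.45303252 0.29726993 0.06287225]]
```

{"api": "send_rows", "payload": {"commands": [[0,[0.12,0.148,0],[0,0,-0.0019]],[0,[0.12,0.148,0],[0,0,-0.0019]],[0,[0.12,0.148,0],[0,0,-0.0019]],[0,[0.12,0.148,0],[0,0,-0.0019]],[0,[0.12,0.148,0],[0,0,-0.0019]],[0,[0.12,0.148,0],[0,0,-0.0019]],[0,[0.12,0.148,0],[0,0,-0.0019]],[0,[0.12,0.148,0],[0,0,-0.0019]],[0,[0.12,0.148,0],[0,0,-0.0019]],[0,[0.12,0.148,0],[0,0,-0.0019]]]}}

```text
clock: 1.15
tool_pos: [0.5188, -0.2569, 0.1879]
orientation: [-179.8, -0.3, 101.0]
force: [0.1, -0.8, 0.3]
opening: 0.0876
```

Run:
```python
from h import *
import pickle
print(sensors.get_obs()['tool_pos'])
s=snapshot('wrist'); pickle.dump(s,open('w1.pkl','wb'));save('w1',s['color']);print(s['xyz'],s['attitude'])
```

```text
[ 0.51882868 -0.25689659  0.18793407]
[ 0.43695611 -0.27339199  0.38008457] [162.07694979  -0.31417105 100.98275738]
```

View pics/w1.png

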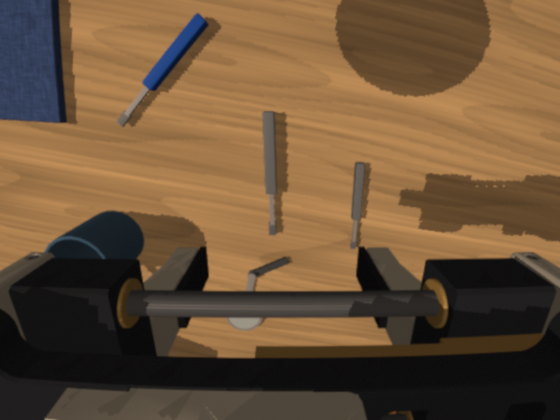

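The wrist view shows the large grey pick: rear end at (268,112), handle front at (271,193), blade tip at (272,234). The smaller one is at (357,205), the blue one at (163,70) and the magnifier at (247,320).

Run:
```python
from h import *
import pickle
s=pickle.load(open('w1.pkl','rb'));t=pickle.load(open('s0.pkl','rb'))['top']
save('w1c',s['color'][95:245,190:390],3.8)
print(onz(s,[(268,112),(271,193)],.016).round(4),onz(s,[(272.5,234)],.01).round(4))
print(depthpt(s,[(269,130),(270,170),(268,113),(300,180)]).round(4))
print(tri(s,(268.5,112),t,(379.3,245.8)),tri(s,(272.5,234),t,(364.2,193.8)))
m=cv2.cvtColor(s['color'],cv2.COLOR_BGR2HSV)
g=(m[...,1]<70)&(m[...,2]>50); g[:, :230]=0;g[:,310:]=0;g[:100]=0;g[240:]=0
n,l,st,c=cv2.connectedComponentsWithStats(g.astype(np.uint8));
for i in range(1,n):
    if st[i,4]>100:
        ys,xs=np.where(l==i); print(st[i],c[i], [(r,xs[ys==r].min(),xs[ys==r].max()) for r in range(ys.min(),ys.max(),8)])
```

```text
[[ 0.4409 -0.2871  0.016 ]
 [ 0.5357 -0.2662  0.016 ]] [[ 0.5923 -0.254   0.01  ]]
[[ 0.4608 -0.2823  0.0155]
 [ 0.5073 -0.2726  0.0164]
 [ 0.442  -0.2869  0.0152]
 [ 0.5161 -0.2323 -0.0009]]
(array([ 0.4408687 , -0.28645977,  0.01696846]), np.float64(0.0001375855688547896)) (array([ 0.59114889, -0.25417399,  0.01274321]), np.float64(3.823893369496137e-05))
[ 263  112   13  122 1020] [269.84509804 162.39411765] [(112, np.int64(264), np.int64(272)), (120, np.int64(263), np.int64(273)), (128, np.int64(264), np.int64(273)), (136, np.int64(264), np.int64(274)), (144, np.int64(264), np.int64(274)), (152, np.int64(265), np.int64(274)), (160, np.int64(265), np.int64(274)), (168, np.int64(265), np.int64(275)), (176, np.int64(266), np.int64(275)), (184, np.int64(266), np.int64(275)), (192, np.int64(266), np.int64(275)), (200, np.int64(270), np.int64(272)), (208, np.int64(270), np.int64(273)), (216, np.int64(271), np.int64(273)), (224, np.int64(270), np.int64(275)), (232, np.int64(270), np.int64(275))]
```

View pics/w1c.png

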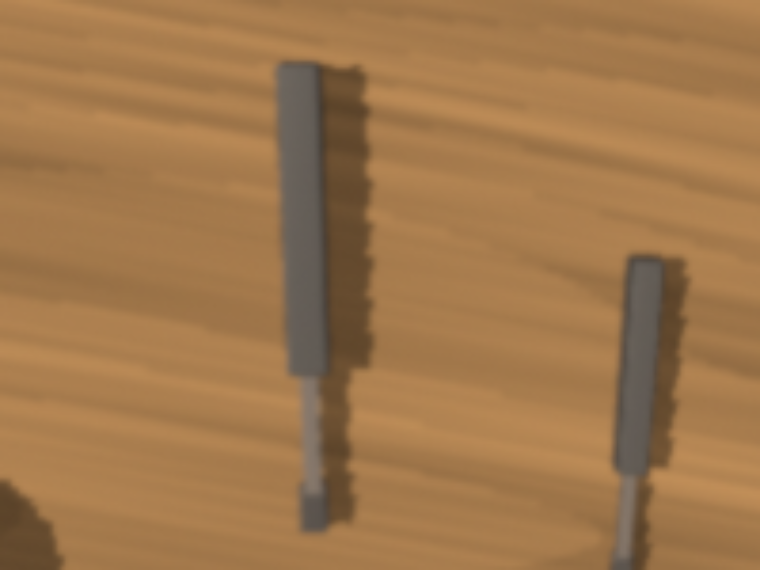

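{"api": "send_rows", "payload": {"commands": [[0,[0.004,-0.05,-0.1],[0,0,0.0036]],[0,[0.0,0,-0.15],[0,0,0]],[0,[0.0,0,-0.15],[0,0,0]],[0,[0.0,0,-0.15],[0,0,0]],[0,[0.0,0,-0.05],[0,0,0]],[0,[0.0,0,0],[0,0,0]]]}}

```text
clock: 1.8
tool_pos: [0.5267, -0.2612, 0.0331]
orientation: [179.9, -0.3, 102.9]
force: [-0.7, -0.3, 0.3]
opening: 0.0878
```

{"api": "send_rows", "payload": {"commands": [[0,[-0.026,-0.034,-0.05],[0,0,-0.0015]],[0,[0,0,0],[0,0,0]]]}}

```text
clock: 2.0
tool_pos: [0.5199, -0.2704, 0.0203]
orientation: [179.9, -0.3, 102.4]
force: [-0.4, -0.6, 0.3]
opening: 0.0876
```

{"api": "send_rows", "payload": {"commands": [[0,[0,0.002,-0.066],[0,0,0]],[0,[0,0,0],[0,0,0]],[1,[0,0,0],[0,0,0]],[1,[0,0,0],[0,0,0]],[1,[0,0,0],[0,0,0]],[1,[0,0,0],[0,0,0]],[1,[0,0,0],[0,0,0]],[1,[0,0,0],[0,0,0]]]}}

```text
clock: 2.8
tool_pos: [0.5238, -0.2721, 0.0101]
orientation: [179.4, 0.0, 102.3]
force: [0.0, 0.1, 0.3]
opening: 0.045
```

{"api": "send_rows", "payload": {"commands": [[1,[-0.012,0.006,-0.024],[0,0,0]],[1,[0,0,-0.004],[0,0,0]]]}}

```text
clock: 3.0
tool_pos: [0.5207, -0.2704, 0.0029]
orientation: [179.4, 0.0, 102.3]
force: [0.2, -1.7, -0.6]
opening: 0.029
```

{"api": "send_rows", "payload": {"commands": [[1,[0,0,0],[0,0,0]],[1,[0,0,0],[0,0,0]],[1,[0,0,0],[0,0,0]],[1,[0,0,0],[0,0,0]]]}}

```text
clock: 3.4
tool_pos: [0.5202, -0.2703, 0.0022]
orientation: [179.4, -0.0, 102.3]
force: [-0.8, -0.4, 0.1]
opening: 0.0017
```

Run:
```python
from h import *
import pickle
o=sensors.get_obs();print(o['tool_pos'],o['opening'],o['force'])
s=snapshot('wrist'); pickle.dump(s,open('w2.pkl','wb'));save('w2',s['color'])
s=snapshot('top');save('t2',s['color'][120:300,280:460],3.3)
```

```text
[ 0.52020085 -0.27030567  0.00216471] 0.001706990742418891 [-0.79484148 -0.41176929  0.11879118]
```

View pics/w2.png

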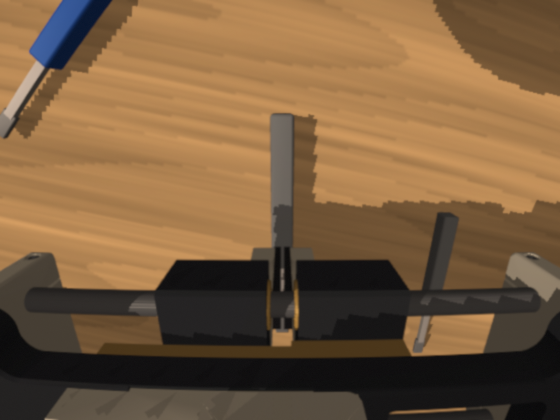

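View pics/t2.png

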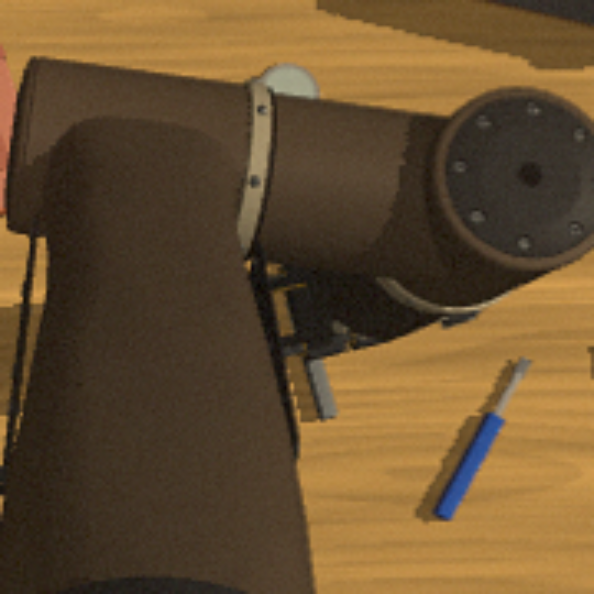

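Run:
```python
from h import *
import pickle
s=pickle.load(open('w2.pkl','rb'));save('w2c',s['color'][190:360,200:370],4)
o=sensors.get_obs();print(o['opening'])
print(depthpt(s,[(282,130),(282,200),(282,230),(282,300),(282,270),(282,338)]).round(4))
```

```text
0.00039633409890974696
[[ 4.487e-01 -2.855e-01  1.600e-02]
 [ 4.899e-01 -2.764e-01  1.510e-02]
 [ 5.094e-01 -2.722e-01  1.530e-02]
 [ 4.894e-01 -2.766e-01  1.174e-01]
 [ 5.406e-01 -2.654e-01  1.040e-02]
 [ 6.079e-01 -2.507e-01 -4.000e-04]]
```

View pics/w2c.png

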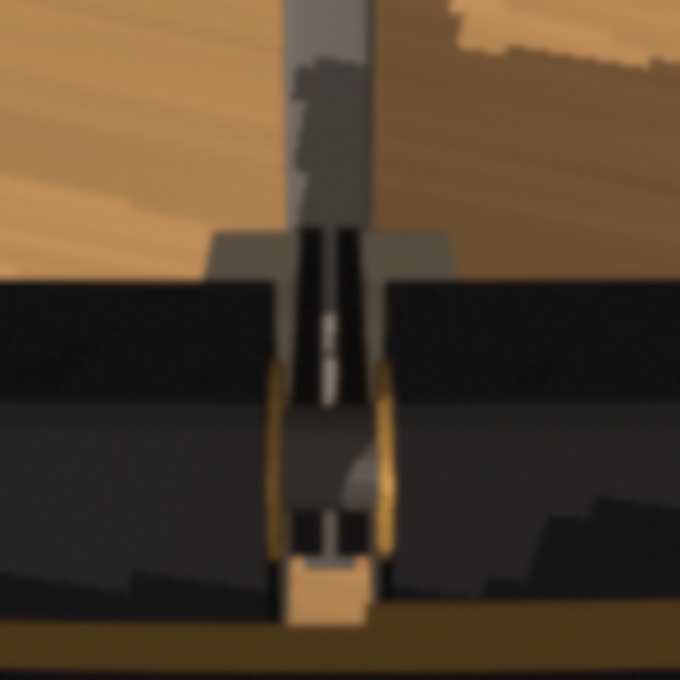

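Run:
```python
from h import *
import pickle
s=pickle.load(open('w2.pkl','rb'))
P=[(277,y) for y in range(240,336,6)]+[(282,y) for y in range(240,336,6)]+[(262,250),(262,256),(305,256)]
for p,q in zip(P,depthpt(s,P)): print(p,q.round(4))
print(onz(s,[(282,114)],.016), s['xyz'],s['attitude'])
```

```text
(277, 240) [ 0.517  -0.2738  0.0152]
(277, 246) [ 0.5206 -0.273   0.0164]
(277, 252) [ 0.5111 -0.2746  0.0439]
(277, 258) [ 0.5115 -0.2744  0.0499]
(277, 264) [ 0.5112 -0.2744  0.057 ]
(277, 270) [ 0.5115 -0.2743  0.0623]
(277, 276) [ 0.511  -0.2743  0.0687]
(277, 282) [ 0.5114 -0.2741  0.0731]
(277, 288) [ 0.5114 -0.274   0.078 ]
(277, 294) [ 0.4891 -0.2782  0.1154]
(277, 300) [ 0.4895 -0.2781  0.1179]
(277, 306) [ 0.491  -0.2777  0.1186]
(277, 312) [ 0.4932 -0.2773  0.1185]
(277, 318) [ 0.5242 -0.2712  0.082 ]
(277, 324) [ 0.5273 -0.2706  0.0822]
(277, 330) [ 0.5926 -0.2579  0.0093]
(282, 240) [ 0.5162 -0.2707  0.0155]
(282, 246) [ 0.5203 -0.2698  0.0156]
(282, 252) [ 0.5246 -0.2689  0.0154]
(282, 258) [ 0.5291 -0.2679  0.015 ]
(282, 264) [ 0.5332 -0.267   0.0156]
(282, 270) [ 0.5406 -0.2654  0.0104]
(282, 276) [ 0.5457 -0.2643  0.0097]
(282, 282) [ 0.5504 -0.2632  0.0097]
(282, 288) [ 0.5552 -0.2622  0.0097]
(282, 294) [ 0.4885 -0.2768  0.1158]
(282, 300) [ 0.4894 -0.2766  0.1174]
(282, 306) [ 0.4903 -0.2764  0.1192]
(282, 312) [ 0.4925 -0.2759  0.119 ]
(282, 318) [ 0.5802 -0.2567  0.0102]
(282, 324) [ 0.586  -0.2555  0.0098]
(282, 330) [ 0.5919 -0.2542  0.0092]
(262, 250) [ 0.5117 -0.2829  0.0436]
(262, 256) [ 0.5117 -0.2825  0.0506]
(305, 256) [ 0.5069 -0.2603  0.0505]
[[ 0.44003891 -0.28734601  0.016     ]] [ 0.43620401 -0.28820308  0.19323885] [ 1.61363636e+02 -6.94402743e-03  1.02329070e+02]
```

Run:
```python
from h import *
import pickle
for f in ['w1','w2']:
    s=pickle.load(open(f+'.pkl','rb'))
    P=[(x,y) for x in ((200,180,365,385) if f=='w1' else (255,262,277,287,302,310)) for y in range(240,300,6)]
    M=Rc(s)
    for p,q in zip(P,depthpt(s,P)): print(f,p,q.round(4), (q-s['xyz']).round(3))
```

```text
w1 (200, 240) [ 6.240e-01 -3.498e-01  5.000e-04] [ 0.187 -0.076 -0.38 ]
w1 (200, 246) [ 6.330e-01 -3.488e-01  6.000e-04] [ 0.196 -0.075 -0.379]
w1 (200, 252) [ 0.5192 -0.3032  0.228 ] [ 0.082 -0.03  -0.152]
w1 (200, 258) [ 0.437  -0.2734  0.3801] [0. 0. 0.]
w1 (200, 264) [ 0.5222 -0.301   0.2357] [ 0.085 -0.028 -0.144]
w1 (200, 270) [ 0.5248 -0.3003  0.2374] [ 0.088 -0.027 -0.143]
w1 (200, 276) [ 0.5273 -0.2996  0.2392] [ 0.09  -0.026 -0.141]
w1 (200, 282) [ 0.531  -0.2992  0.2392] [ 0.094 -0.026 -0.141]
w1 (200, 288) [ 0.5339 -0.2986  0.2404] [ 0.097 -0.025 -0.14 ]
w1 (200, 294) [ 0.493  -0.2872  0.3023] [ 0.056 -0.014 -0.078]
w1 (180, 240) [ 6.299e-01 -3.774e-01 -5.000e-04] [ 0.193 -0.104 -0.381]
w1 (180, 246) [ 6.389e-01 -3.766e-01 -4.000e-04] [ 0.202 -0.103 -0.38 ]
w1 (180, 252) [ 0.5193 -0.3133  0.2318] [ 0.082 -0.04  -0.148]
w1 (180, 258) [ 0.5189 -0.3112  0.2387] [ 0.082 -0.038 -0.141]
w1 (180, 264) [ 0.519  -0.3094  0.2444] [ 0.082 -0.036 -0.136]
w1 (180, 270) [ 0.518  -0.3072  0.2515] [ 0.081 -0.034 -0.129]
w1 (180, 276) [ 0.5178 -0.3055  0.257 ] [ 0.081 -0.032 -0.123]
w1 (1
[... 4556 characters left out ...]
15 -0.071]
w2 (302, 294) [ 0.4814 -0.2728  0.1246] [ 0.045  0.015 -0.069]
w2 (310, 240) [ 0.5192 -0.2499 -0.0006] [ 0.083  0.038 -0.194]
w2 (310, 246) [ 0.5241 -0.2486 -0.0014] [ 0.088  0.04  -0.195]
w2 (310, 252) [ 0.5061 -0.2574  0.0462] [ 0.07   0.031 -0.147]
w2 (310, 258) [ 0.5062 -0.258   0.0531] [ 0.07  0.03 -0.14]
w2 (310, 264) [ 0.4797 -0.2698  0.1102] [ 0.043  0.018 -0.083]
w2 (310, 270) [ 0.4799 -0.2701  0.1137] [ 0.044  0.018 -0.08 ]
w2 (310, 276) [ 0.4806 -0.27    0.1158] [ 0.044  0.018 -0.077]
w2 (310, 282) [ 0.4805 -0.2704  0.1193] [ 0.044  0.018 -0.074]
w2 (310, 288) [ 0.4806 -0.2706  0.1223] [ 0.044  0.018 -0.071]
w2 (310, 294) [ 0.481  -0.2707  0.1245] [ 0.045  0.017 -0.069]
```

Run:
```python
from h import *
o=sensors.get_obs();p=o['tool_pos']
s=snapshot('scene')
im=s['color'].copy()
a=proj(s,[p,p+[0,0,.038],p+[0,0,.057]]);print(a)
u,v=a[0]; c=im[int(v)-90:int(v)+50,int(u)-80:int(u)+80]
c=cv2.resize(c,None,fx=4,fy=4,interpolation=cv2.INTER_CUBIC)
for i,q in enumerate(a): cv2.circle(c,tuple(int(x) for x in ((q-[int(u)-80,int(v)-90])*4)),3,[(0,0,255),(0,255,0),(255,0,0)][i],-1)
cv2.imwrite('pics/s2.png',c)
```

```text
[[217.44251861 195.54583646]
 [216.31640589 188.07572386]
 [215.74184878 184.25441152]]
```

View pics/s2.png

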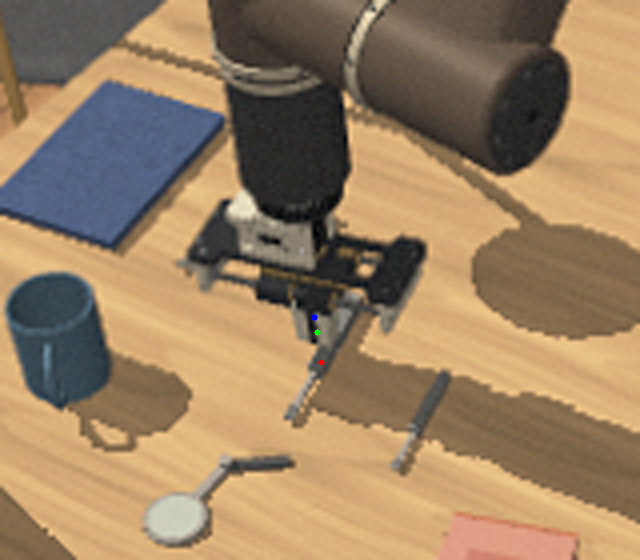

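The tips really end about 37 mm above the reported TCP: the wrist depth, the scene view and the empty closure all show it. From here I take tip z as reported z plus about 0.037. I'll reopen and descend carefully, watching the force.

{"api": "send_rows", "payload": {"commands": [[0.5,[0,0,0],[0,0,0]],[0.5,[0,0,0],[0,0,0]],[0.5,[0,0,0],[0,0,0]],[0.5,[0,0,0],[0,0,0]],[0.5,[0,0,0],[0,0,0]],[0.5,[0,0,-0.04],[0,0,0]],[0.5,[0,0,-0.04],[0,0,0]],[0.5,[0,0,0],[0,0,0]]]}}

```text
clock: 4.35
tool_pos: [0.5202, -0.2703, -0.0194]
orientation: [179.4, -0.0, 102.3]
force: [-0.9, -0.2, -0.0]
opening: 0.0437
```

{"api": "send_rows", "payload": {"commands": [[0.5,[0,0,-0.03],[0,0,0]],[0.5,[0,0,0],[0,0,0]]]}}

```text
clock: 4.55
tool_pos: [0.5197, -0.2702, -0.0284]
orientation: [179.5, -0.0, 102.3]
force: [0.0, -0.5, -0.0]
opening: 0.044
```

Run:
```python
from h import *
s=snapshot('wrist');save('w3',s['color'])
o=sensors.get_obs();print(o['tool_pos'],o['force'])
c=o['tool_pos']
P=[(x,y) for x in (245,318) for y in range(232,266,2)]
for p,q in zip(P,depthpt(s,P)): print(p,q.round(4))
```

```text
[ 0.52019805 -0.27035152 -0.02774559] [ 0.64940238  0.13309637 -0.02193012]
(245, 232) [ 0.5089 -0.2944 -0.0007]
(245, 234) [ 0.5101 -0.2941 -0.0007]
(245, 236) [ 0.5115 -0.2939 -0.001 ]
(245, 238) [ 5.124e-01 -2.937e-01 -1.000e-04]
(245, 240) [ 0.5142 -0.2935 -0.0012]
(245, 242) [ 5.150e-01 -2.932e-01 -2.000e-04]
(245, 244) [ 0.5165 -0.293  -0.0006]
(245, 246) [ 5.172e-01 -2.927e-01  5.000e-04]
(245, 248) [ 0.4358 -0.2881  0.1628]
(245, 250) [ 0.5205 -0.2923 -0.0008]
(245, 252) [ 5.216e-01 -2.921e-01 -4.000e-04]
(245, 254) [ 5.230e-01 -2.919e-01 -5.000e-04]
(245, 256) [ 0.5245 -0.2916 -0.0009]
(245, 258) [ 0.5259 -0.2914 -0.0011]
(245, 260) [ 0.5271 -0.2912 -0.0007]
(245, 262) [ 5.282e-01 -2.909e-01 -3.000e-04]
(245, 264) [ 0.5299 -0.2907 -0.0009]
(318, 232) [ 4.993e-01 -2.527e-01  4.000e-04]
(318, 234) [ 0.5009 -0.2521 -0.0006]
(318, 236) [ 5.018e-01 -2.520e-01  3.000e-04]
(318, 238) [ 5.031e-01 -2.516e-01  1.000e-04]
(318, 240) [ 5.042e-01 -2.514e-01  4.000e-04]
(318, 242) [ 0.5061 -0.2507 -0.0009]
(318, 244) [ 0.5074 -0.2504 -0.001 ]
(318, 246) [ 5.083e-01 -2.502e-01 -3.000e-04]
(318, 248) [ 0.4358 -0.2881  0.1628]
(318, 250) [ 0.5108 -0.2496 -0.    ]
(318, 252) [ 0.5126 -0.249  -0.0011]
(318, 254) [ 5.134e-01 -2.489e-01 -2.000e-04]
(318, 256) [ 0.5151 -0.2484 -0.001 ]
(318, 258) [ 0.5162 -0.2481 -0.0006]
(318, 260) [ 0.5179 -0.2476 -0.0013]
(318, 262) [ 5.184e-01 -2.477e-01  4.000e-04]
(318, 264) [ 5.200e-01 -2.472e-01 -1.000e-04]
```

View pics/w3.png

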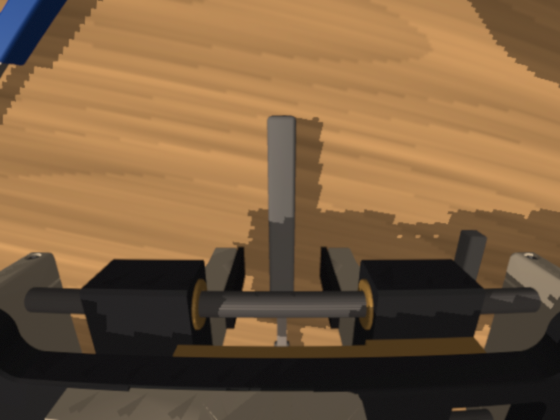

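{"api": "send_rows", "payload": {"commands": [[0.5,[0,0,-0.024],[0,0,0]],[0.5,[0,0,0],[0,0,0]],[1,[0,0,0],[0,0,0]],[1,[0,0,0],[0,0,0]],[1,[0,0,0],[0,0,0]],[1,[0,0,0],[0,0,0]],[1,[0,0,0],[0,0,0]],[1,[0,0,0],[0,0,0]]]}}

```text
clock: 5.4
tool_pos: [0.5212, -0.2705, -0.0337]
orientation: [179.3, 0.0, 102.3]
force: [0.5, -0.3, -0.3]
opening: 0.0136
```

{"api": "send_rows", "payload": {"commands": [[1,[0,0,0.12],[0,0,0]],[1,[0,0,0.12],[0,0,0]],[1,[0,0.16,0.02],[0,0,0.002]],[1,[0,0.16,0],[0,0,0.002]],[1,[0,0.16,0],[0,0,0.002]],[1,[0,0.16,0],[0,0,0.002]],[1,[0,0.16,0],[0,0,0.002]],[1,[0,0.1,0],[0,0,0.002]],[1,[0,0,0],[0,0,0]]]}}

```text
clock: 6.3
tool_pos: [0.5203, -0.0385, 0.0339]
orientation: [179.2, -0.0, 106.6]
force: [0.4, -0.1, -0.9]
opening: 0.0135
```

Run:
```python
from h import *
import pickle
o=sensors.get_obs();print(o['tool_pos'],o['orientation'],o['force'],o['opening'])
for n in ['scene','top','wrist']:
    s=snapshot(n); pickle.dump(s,open(n+'4.pkl','wb'))
    save(n+'4', s['color'] if n=='wrist' else (s['color'][140:300,160:360] if n=='scene' else s['color'][110:260,220:380]), 1 if n=='wrist' else 3.7)
```

```text
[ 0.52026457 -0.03846621  0.03394587] [ 1.79224057e+02 -1.55658769e-03  1.06604495e+02] [ 0.3550867  -0.09895152 -0.88970408] 0.01350914721886079
```

View pics/scene4.png

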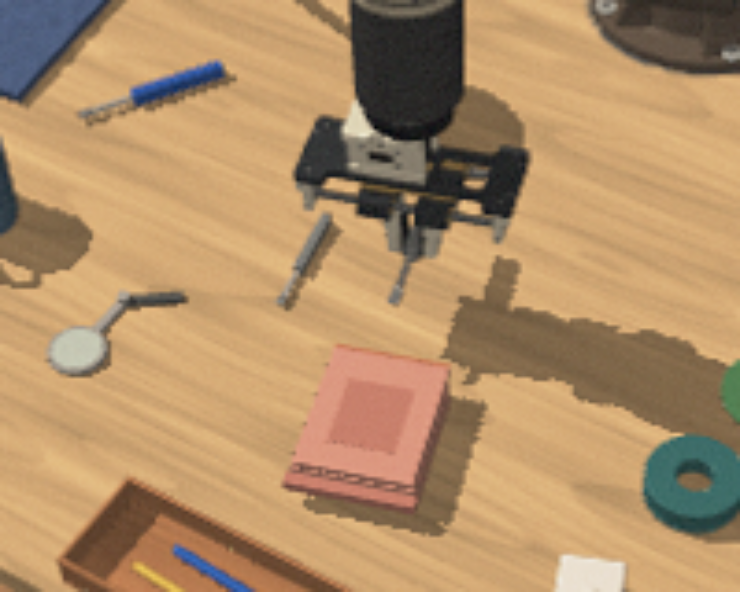

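View pics/wrist4.png

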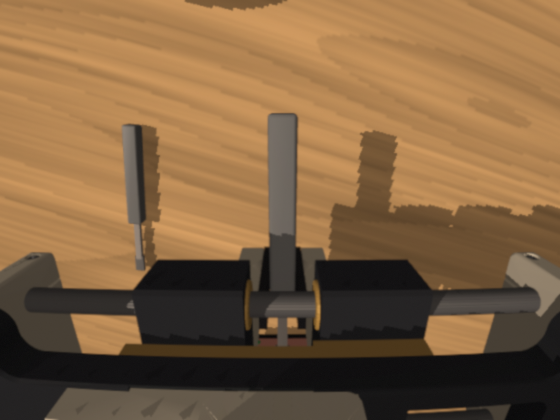

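View pics/top4.png

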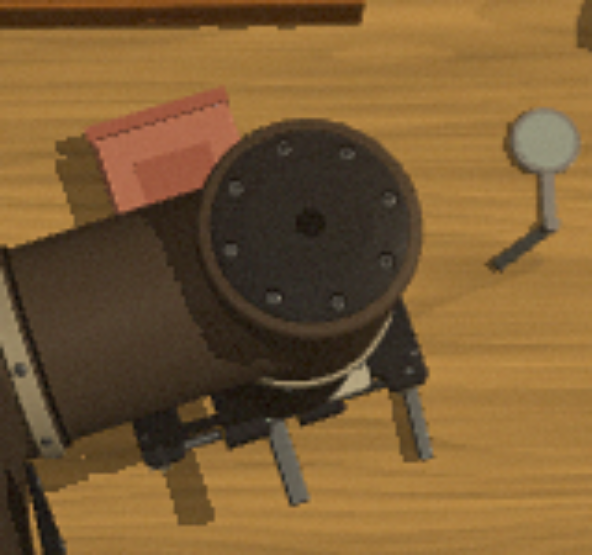

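Run:
```python
from h import *
import pickle
s=pickle.load(open('scene4.pkl','rb'));w=pickle.load(open('wrist4.pkl','rb'))
sp=lambda p:(160+(p[0]+.5)/3.7-.5,140+(p[1]+.5)/3.7-.5)
print('tip scene',onz(s,[sp((396,300))],.0756), 'expected', np.array([.5203,-.0385])+.0725*np.array([.957,.289]))
print(depthpt(w,[(283,130),(283,200),(283,260),(282,325)]).round(4))
print('lip',onz(s,[sp((337,347)),sp((449,366))],.037).round(4), 'rear',onz(s,[sp((286,486)),sp((415,507))],.03).round(4))
```

```text
tip scene [[ 0.58742622 -0.01706356  0.0756    ]] expected [ 0.5896825 -0.0175475]
[[ 0.4471 -0.0611  0.0823]
 [ 0.4793 -0.0515  0.0826]
 [ 0.5109 -0.0421  0.083 ]
 [ 0.5565 -0.0292  0.0772]]
lip [[ 0.6323 -0.0521  0.037 ]
 [ 0.6013  0.0445  0.037 ]] rear [[ 0.7764 -0.0101  0.03  ]
 [ 0.7402  0.0943  0.03  ]]
```

{"api": "send_rows", "payload": {"commands": [[1,[0,0,-0.1],[0,0,0]],[1,[0,0,-0.1],[0,0,0]],[1,[0,0,0],[0,0,0]],[1,[0,0,0],[0,0,0]]]}}

```text
clock: 6.85
tool_pos: [0.5206, -0.045, -0.0165]
orientation: [179.2, 0.0, 106.1]
force: [0.0, 0.3, 0.3]
opening: 0.0134
```

{"api": "send_rows", "payload": {"commands": [[1,[0.076,0.042,-0.004],[0,0,0.001]],[1,[0.076,0.042,0],[0,0,0.001]],[1,[0,0,0],[0,0,0]]]}}

```text
clock: 7.15
tool_pos: [0.5581, -0.0263, -0.0153]
orientation: [179.3, 0.0, 106.6]
force: [-1.4, 1.0, -1.6]
opening: 0.014
```

Run:
```python
from h import *
o=sensors.get_obs();print(o['tool_pos'],o['orientation'],o['force'])
s=snapshot('scene');save('s5',s['color'][160:290,190:340],5)
```

```text
[ 0.55814717 -0.026287   -0.0152772 ] [1.79307665e+02 2.87234612e-02 1.06631921e+02] [-1.3975671   0.99810767 -1.64893806]
```

View pics/s5.png

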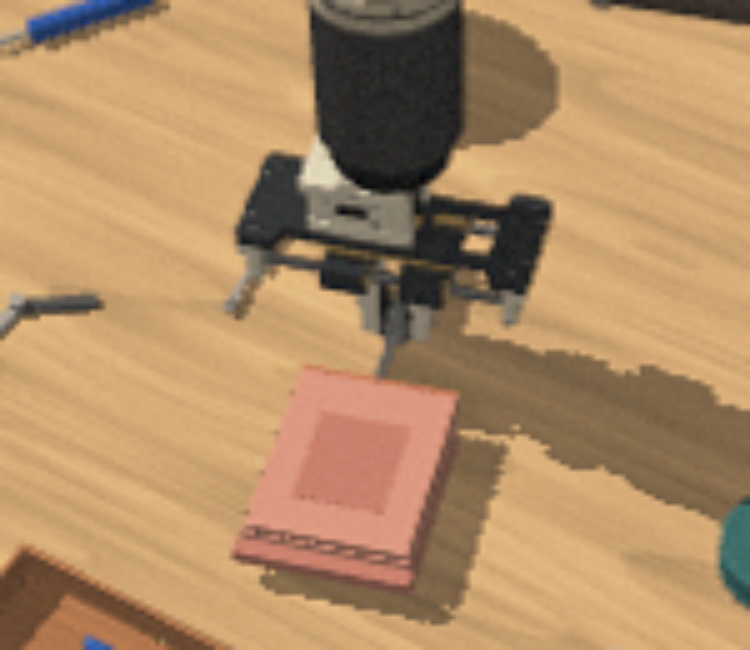

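{"api": "send_rows", "payload": {"commands": [[1,[0.011,0.003,0.07],[0,0,0]],[1,[0.011,0.003,0.07],[0,0,0]],[1,[0.026,0.008,0.059],[0,0,0]],[1,[0.026,0.008,0.059],[0,0,0]]]}}

```text
clock: 7.6
tool_pos: [0.5732, -0.0234, 0.0518]
orientation: [179.3, -0.0, 106.4]
force: [-0.6, 0.1, -2.3]
opening: 0.0137
```

Run:
```python
from h import *
o=sensors.get_obs();print(o['tool_pos'],o['orientation'],o['force'],o['moment'])
s=snapshot('scene');save('s6',s['color'][160:290,190:340],5)
```

```text
[ 0.57316017 -0.02340278  0.0518334 ] [ 1.79272407e+02 -2.82850064e-02  1.06423844e+02] [-0.63786963  0.13205336 -2.32137093] [-0.02362654  0.02522112 -0.05302657]
```

View pics/s6.png

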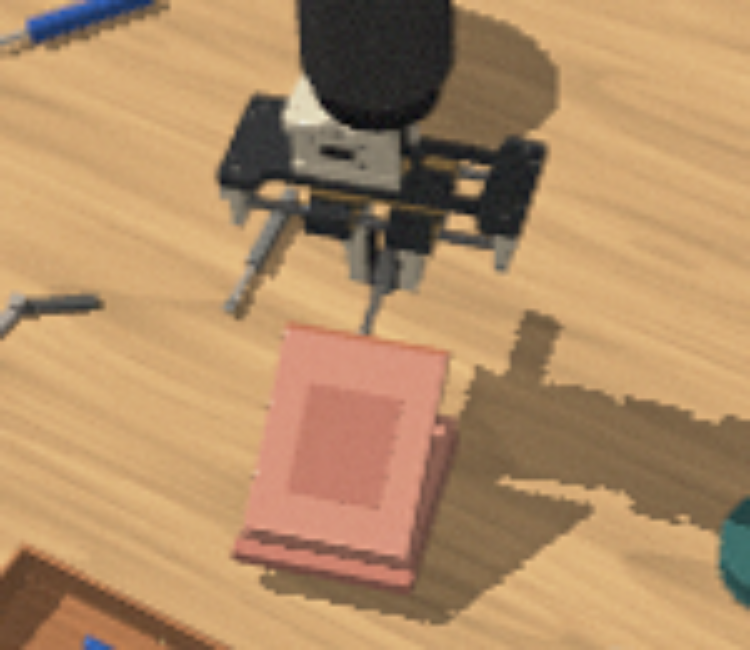

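{"api": "send_rows", "payload": {"commands": [[1,[0.046,0.017,0.044],[0,0,0]],[1,[0.046,0.017,0.044],[0,0,0]],[1,[0.054,0.018,0.034],[0,0,0]],[1,[0.054,0.018,0.034],[0,0,0]]]}}

```text
clock: 8.05
tool_pos: [0.6231, -0.0077, 0.0969]
orientation: [178.9, -0.0, 106.3]
force: [-0.2, -0.2, -1.7]
opening: 0.0137
```

Run:
```python
from h import *
o=sensors.get_obs();print(o['tool_pos'],o['orientation'],o['force'],o['moment'])
s=snapshot('scene');save('s7',s['color'][140:290,190:340],4)
```

```text
[ 0.62313434 -0.00771397  0.09694292] [ 1.78893204e+02 -4.19114632e-02  1.06268501e+02] [-0.2090164  -0.19214123 -1.73410455] [-0.07732954  0.32798205 -0.01480119]
```

View pics/s7.png

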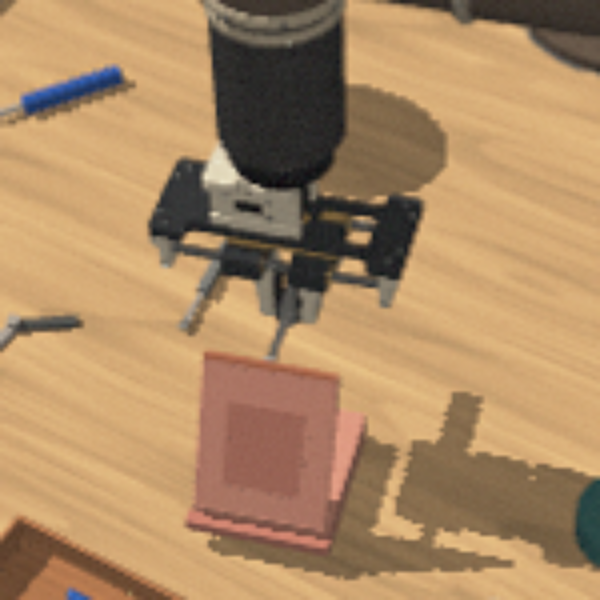

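{"api": "send_rows", "payload": {"commands": [[1,[0.075,0.025,0.02],[0,0,0]],[1,[0.075,0.025,0.01],[0,0,0]],[1,[0.075,0.025,0.0],[0,0,0]],[1,[0.065,0.022,-0.01],[0,0,0]]]}}

```text
clock: 8.5
tool_pos: [0.6976, 0.0153, 0.106]
orientation: [178.5, -0.0, 106.2]
force: [-1.4, -1.6, -0.7]
opening: 0.0137
```

Run:
```python
from h import *
o=sensors.get_obs();print(o['tool_pos'],o['orientation'],o['force'],o['moment'])
```

```text
[0.69757045 0.01528242 0.10598052] [ 1.78502561e+02 -2.65599857e-02  1.06160087e+02] [-1.36585008 -1.60503057 -0.68691745] [-0.16832628  0.36629528  0.04264707]
```

{"api": "send_rows", "payload": {"commands": [[1,[0.062,0.02,-0.025],[0,0,0]],[1,[0.05,0.016,-0.02],[0,0,0]],[1,[0.0,0.0,0],[0,0,0]]]}}

```text
clock: 8.8
tool_pos: [0.7174, 0.0209, 0.0904]
orientation: [179.5, -0.1, 106.0]
force: [1.3, -0.1, -0.7]
opening: 0.0137
```

Run:
```python
from h import *
o=sensors.get_obs();print(o['tool_pos'],o['orientation'],o['force'],o['moment'])
s=snapshot('scene');save('s8',s['color'][140:290,190:340],4)
```

```text
[0.71738823 0.0208588  0.09044437] [ 1.79458808e+02 -1.21495256e-01  1.05977113e+02] [ 1.26457668 -0.08686281 -0.74327387] [ 0.01852645 -0.03136502 -0.02126394]
```

View pics/s8.png

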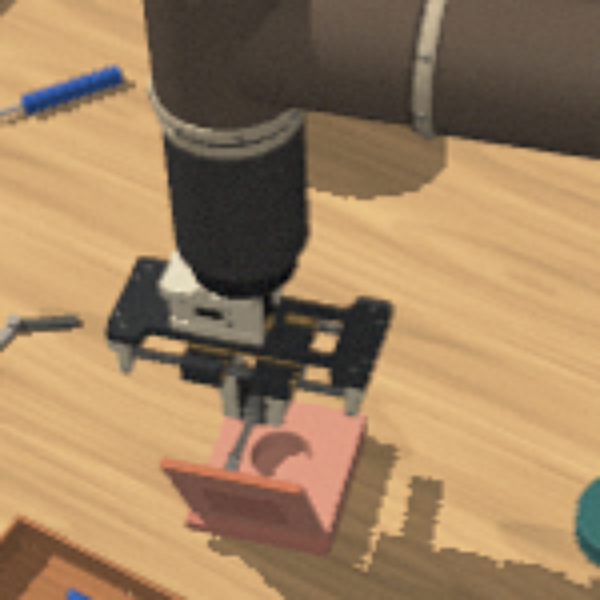

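{"api": "send_rows", "payload": {"commands": [[1,[0.035,0.011,-0.008],[0,0,0]],[1,[0.02,0.006,-0.004],[0,0,0]],[1,[0.0,0.0,0],[0,0,0]]]}}

```text
clock: 9.15
tool_pos: [0.7201, 0.0211, 0.085]
orientation: [-179.5, -0.2, 105.8]
force: [-0.0, -0.2, 0.2]
opening: 0.0138
```

Run:
```python
from h import *
import pickle
o=sensors.get_obs();print(o['tool_pos'],o['orientation'],o['force'],o['moment'])
s=snapshot('scene');save('s9',s['color'][140:290,190:340],4);pickle.dump(s,open('s9.pkl','wb'))
```

```text
[0.72005109 0.02108768 0.08502   ] [-179.50919284   -0.23515446  105.79734157] [-0.0129493  -0.18116331  0.15637341] [-0.02711068 -0.08045765  0.03126721]
```

View pics/s9.png

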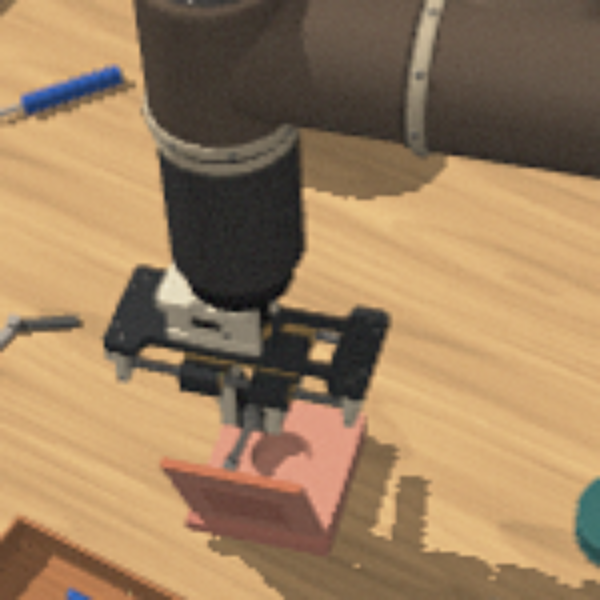

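Run:
```python
from h import *
import pickle
s=pickle.load(open('s9.pkl','rb'))
x=np.array([.957,.289,0]);y=np.array([-.289,.957,0]);z=np.array([0,0,1.])
H=np.array([.6167,-.0044,.03])+.134*x
for d in (95,100,105,108,111.7,115):
    th=np.radians(d); u=-np.cos(th)*x+np.sin(th)*z; n=np.sin(th)*x+np.cos(th)*z  # n: toward top face
    pts=[H+.134*u+w*.053*y+k*n for k in (0,.007) for w in (-1,1)]
    print(d,((proj(s,pts)-[190,140])*4).round(0).tolist())
```

```text
95 [[174.0, 410.0], [315.0, 436.0], [171.0, 418.0], [312.0, 444.0]]
100 [[169.0, 423.0], [311.0, 450.0], [166.0, 432.0], [308.0, 459.0]]
105 [[165.0, 438.0], [307.0, 465.0], [162.0, 446.0], [304.0, 474.0]]
108 [[162.0, 446.0], [304.0, 474.0], [159.0, 455.0], [302.0, 483.0]]
111.7 [[159.0, 458.0], [301.0, 485.0], [156.0, 467.0], [299.0, 495.0]]
115 [[156.0, 468.0], [299.0, 496.0], [154.0, 477.0], [297.0, 505.0]]
```

{"api": "send_rows", "payload": {"commands": [[1,[-0.115,-0.035,0.01],[0,0,0]],[1,[-0.115,-0.035,0.01],[0,0,0]],[1,[-0.081,-0.157,0],[0,0,-0.0014]],[1,[-0.081,-0.157,0],[0,0,-0.0014]],[1,[-0.081,-0.157,0],[0,0,-0.0014]],[1,[-0.081,-0.157,0],[0,0,-0.0014]],[1,[-0.081,-0.157,0],[0,0,-0.0014]],[1,[-0.081,-0.157,-0.02],[0,0,-0.0014]],[1,[-0.08,-0.157,-0.05],[0,0,-0.0014]],[1,[0,0,-0.08],[0,0,0]],[1,[0,0,0],[0,0,0]]]}}

```text
clock: 10.3
tool_pos: [0.5255, -0.2808, 0.0628]
orientation: [178.2, 0.4, 102.4]
force: [0.2, -0.3, -0.6]
opening: 0.0136
```

{"api": "send_rows", "payload": {"commands": [[1,[-0.01,0.02,-0.12],[-0.0006,0.003,0]],[1,[-0.008,0.02,-0.12],[0,0,0]],[1,[0,0,-0.06],[0,0,0]],[1,[0,0,0],[0,0,0]]]}}

```text
clock: 10.7
tool_pos: [0.5279, -0.2712, -0.0077]
orientation: [178.5, 0.8, 102.5]
force: [-0.4, 0.1, 0.9]
opening: 0.0133
```

{"api": "send_rows", "payload": {"commands": [[1,[-0.006,0,-0.045],[0.0017,0.0026,0]],[1,[0,0,-0.03],[0,0,0]],[1,[0,0,-0.015],[0,0,0]]]}}

```text
clock: 11.0
tool_pos: [0.5308, -0.271, -0.027]
orientation: [179.0, 0.2, 102.7]
force: [-1.9, 1.3, 3.2]
opening: 0.0137
```

{"api": "send_rows", "payload": {"commands": [[1,[0,0,-0.012],[0.0,0.0014,0]],[1,[0,0,-0.008],[0,0,0]],[1,[0,0,0],[0,0,0]]]}}

```text
clock: 11.3
tool_pos: [0.5314, -0.2711, -0.0315]
orientation: [179.5, 0.1, 102.7]
force: [-1.9, 1.6, 1.3]
opening: 0.0136
```

Run:
```python
from h import *
o=sensors.get_obs();print(o['tool_pos'],o['orientation'],o['force'],o['moment'])
s=snapshot('wrist');save('w10',s['color'])
print(depthpt(s,[(282,125),(282,160),(282,200),(282,230),(282,325)]).round(4))
```

```text
[ 0.5314262  -0.27106621 -0.03152002] [1.79499061e+02 7.03958195e-02 1.02724239e+02] [-1.8670229   1.61435566  1.27678978] [ 0.30611055  0.54351985 -0.09591138]
[[ 0.4554 -0.2877  0.0162]
 [ 0.4476 -0.2893  0.1596]
 [ 0.49   -0.2799  0.0185]
 [ 0.5056 -0.2764  0.0183]
 [ 0.5654 -0.2629  0.0158]]
```

View pics/w10.png

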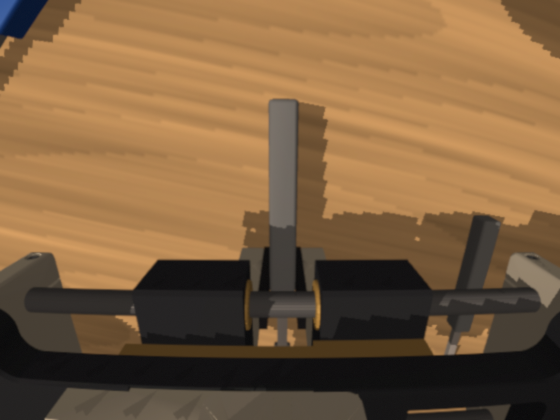

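{"api": "send_rows", "payload": {"commands": [[0.5,[0,0,0],[0,0,0]],[0.5,[0,0,0],[0,0,0]],[0.5,[0,0,0],[0,0,0]],[0.5,[0,0,0],[0,0,0]],[0.5,[0,0,0.1],[0,0,0]],[0.5,[0,0,0.15],[0,0,0]],[0.5,[0,0,0.2],[0,0,0]],[0.5,[0,0,0.2],[0,0,0]],[0.5,[0,0,0.1],[0,0,0]]]}}

```text
clock: 12.25
tool_pos: [0.5261, -0.2705, 0.1573]
orientation: [-180.0, -0.2, 102.7]
force: [0.6, -0.8, -1.0]
opening: 0.0441
```

Run:
```python
from h import *
o=sensors.get_obs();print(o['tool_pos'],o['orientation'],o['opening'])
s=snapshot('wrist');save('w11',s['color'])
```

```text
[ 0.52608509 -0.27053108  0.1573282 ] [-1.79961847e+02 -1.60541275e-01  1.02659801e+02] 0.04406432345896411
```

View pics/w11.png

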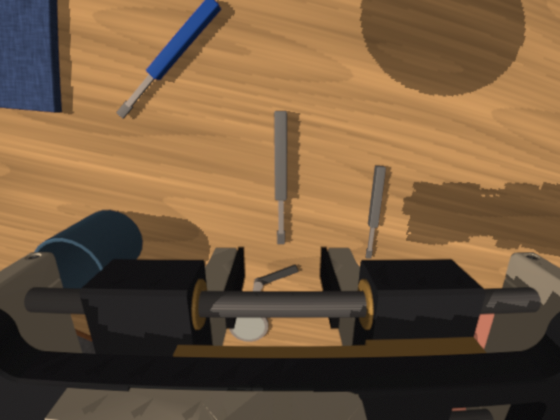

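{"api": "send_rows", "payload": {"commands": [[0.5,[-0.005,0.195,0.01],[0,0,0.0009]],[0.5,[-0.005,0.195,0.01],[0,0,0.0009]],[0.5,[-0.005,0.195,0],[0,0,0.0009]],[0.5,[-0.005,0.195,0],[0,0,0.0009]],[0.5,[-0.005,0.195,0],[0,0,0.0009]],[0.5,[-0.005,0.195,0],[0,0,0.0009]],[0.5,[-0.005,0.195,0],[0,0,0.0009]],[0.5,[-0.005,0.195,0],[0,0,0.0009]],[0.5,[-0.005,0.195,0],[0,0,0.0009]],[0.5,[-0.005,0.195,0],[0,0,0.0009]],[0.5,[-0.005,0.18,0],[0,0,0.0009]],[0.5,[0,0,0],[0,0,0]]]}}

```text
clock: 13.5
tool_pos: [0.5099, 0.276, 0.1668]
orientation: [179.3, -0.0, 106.1]
force: [-0.5, -0.0, -0.1]
opening: 0.0438
```

Run:
```python
from h import *
import pickle
o=sensors.get_obs();print(o['tool_pos'],o['orientation'],o['joint_pos'])
s=snapshot('wrist');save('w12',s['color']);pickle.dump(s,open('w12.pkl','wb'))
```

```text
[0.5099301  0.27599734 0.16675867] [ 1.79329141e+02 -4.03532627e-03  1.06058527e+02] [  48.0054242    12.2528338   -14.51677681    0.39575252  -62.65955502
 -122.12692992]
```

View pics/w12.png

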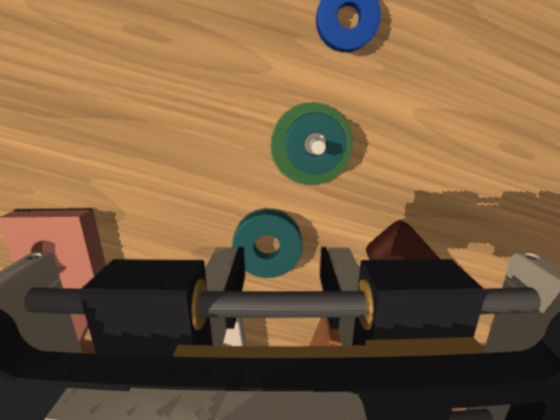

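The wrist view shows the lids on the coaster at about (312,143), with the knob top at about (318,148). The blue ring is at (348,18) and the larger teal ring at (267,243).

Run:
```python
from h import *
import pickle
s=pickle.load(open('w12.pkl','rb'));t=pickle.load(open('s0.pkl','rb'))['top'];sc=pickle.load(open('s0.pkl','rb'))['scene']
im=s['color'][90:200,255:370]; save('w12c',im,5)
hsv=cv2.cvtColor(s['color'],cv2.COLOR_BGR2HSV)
def comp(m,box):
    k=np.zeros(m.shape,np.uint8);x0,y0,x1,y1=box;k[y0:y1,x0:x1]=m[y0:y1,x0:x1]
    ct=max(cv2.findContours(k,cv2.RETR_EXTERNAL,cv2.CHAIN_APPROX_NONE)[0],key=cv2.contourArea)
    return ct
box=(255,90,370,200)
H,S,V=cv2.split(hsv)
kn=comp((S<80)&(V>110),box);print('knob',cv2.minEnclosingCircle(kn),cv2.boundingRect(kn))
gr=comp((H>40)&(H<100)&(S>80),box);print('all',cv2.fitEllipse(cv2.convexHull(gr)))
te=comp((H>78)&(H<105)&(S>60),box);print('teal',cv2.fitEllipse(cv2.convexHull(te)),cv2.boundingRect(te))
e=cv2.fitEllipse(cv2.convexHull(gr));print('coaster',onz(s,[e[0]],.006), 'd',np.mean(e[1])/302*(s['xyz'][2]-.006)/np.cos(np.radians(18)))
e=cv2.fitEllipse(cv2.convexHull(te));print('teal',onz(s,[e[0]],.036))
for p in [(318,148),(300,135),(305,160),(320,165),(285,165)]: print(p,depthpt(s,p).round(4), hsv[p[1],p[0]])
print(onz(s,[(318,147)],.06))
```

```text
knob ((315.9056701660156, 143.85848999023438), 11.349213600158691) (305, 133, 21, 22)
all ((311.294189453125, 143.29513549804688), (80.1805419921875, 82.12914276123047), 38.376220703125)
teal ((315.0528259277344, 142.9146270751953), (59.43368148803711, 60.894874572753906), 30.318225860595703) (286, 113, 60, 61)
coaster [[0.4569818  0.29628534 0.006     ]] d 0.09936974554631717
teal [[0.45293561 0.29623884 0.036     ]]
(318, 148) [[0.4549 0.2973 0.0598]] [ 19  51 225]
(300, 135) [[0.4496 0.2787 0.0353]] [ 87 129  89]
(305, 160) [[0.4734 0.2916 0.0346]] [ 87 132  89]
(320, 165) [[0.4739 0.3087 0.0352]] [ 87 130  88]
(285, 165) [[0.4899 0.2744 0.0046]] [ 57 113 104]
[[0.45395458 0.29696875 0.06      ]]
```

View pics/w12c.png

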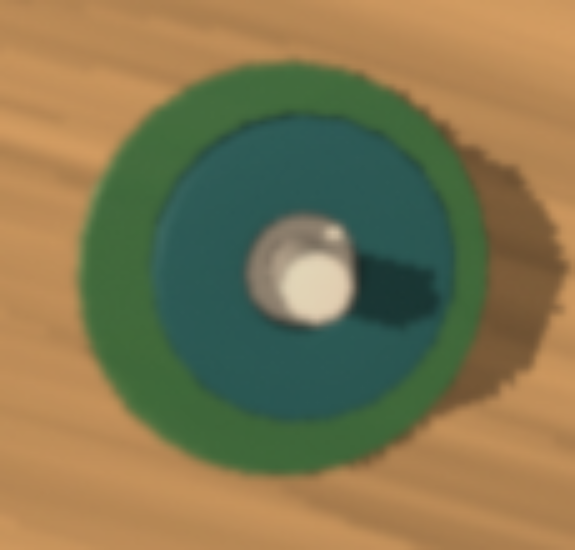

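{"api": "send_rows", "payload": {"commands": [[0.5,[-0.11,0.042,-0.04],[0,0,0]],[0.5,[-0.11,0.042,-0.1],[0,0,0.0015]],[0.5,[0,0,-0.15],[0,0,0]],[0.5,[0,0,-0.15],[0,0,0]],[0.5,[0,0,-0.05],[0,0,0]],[0.5,[0,0,0],[0,0,0]]]}}

```text
clock: 14.15
tool_pos: [0.4526, 0.291, 0.0405]
orientation: [179.3, -0.0, 106.4]
force: [0.1, -0.7, -0.2]
opening: 0.0438
```

{"api": "send_rows", "payload": {"commands": [[0.5,[0.006,0.024,-0.02],[-0.0005,0.0019,0]],[0.5,[0,0,0],[0,0,0]]]}}

```text
clock: 14.35
tool_pos: [0.4548, 0.2966, 0.0363]
orientation: [-180.0, -0.1, 106.4]
force: [-0.5, -0.2, -0.2]
opening: 0.0441
```

Run:
```python
from h import *
o=sensors.get_obs();print(o['tool_pos'],o['orientation'])
s=snapshot('wrist');save('w13',s['color'])
s=snapshot('scene');c=proj(s,o['tool_pos'])[0].astype(int);save('s13',s['color'][c[1]-60:c[1]+40,c[0]-60:c[0]+60],6)
```

```text
[0.45482694 0.296581   0.03626804] [-1.79976856e+02 -6.59824269e-02  1.06358359e+02]
```

View pics/w13.png

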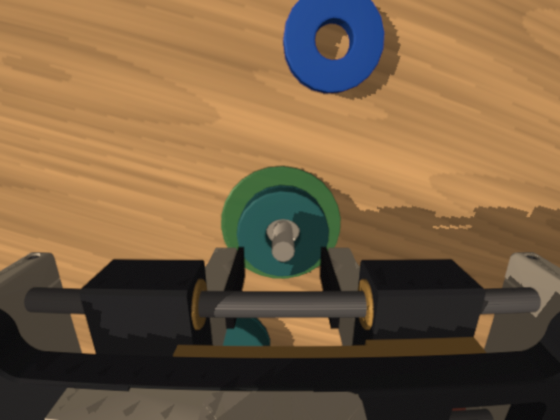

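View pics/s13.png

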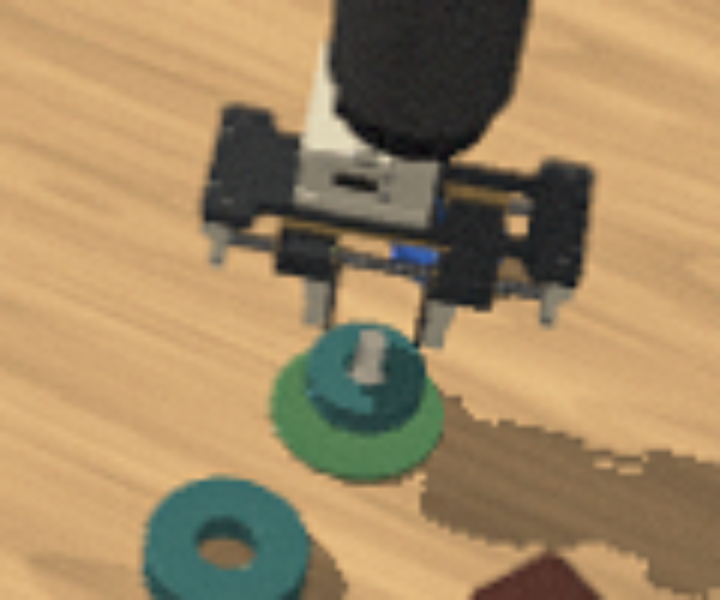

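{"api": "send_rows", "payload": {"commands": [[0.5,[-0.002,0.002,-0.06],[0,0,0]],[0.5,[0,0,-0.055],[0,0,0]],[0.5,[0,0,0],[0,0,0]]]}}

```text
clock: 14.75
tool_pos: [0.4561, 0.2986, 0.0105]
orientation: [179.7, -0.3, 106.3]
force: [-0.1, -0.1, 0.2]
opening: 0.0437
```

{"api": "send_rows", "payload": {"commands": [[0.5,[-0.007,-0.006,-0.022],[0,0,0]],[0.5,[0,0,0],[0,0,0]],[1,[0,0,0],[0,0,0]],[1,[0,0,0],[0,0,0]],[1,[0,0,0],[0,0,0]],[1,[0,0,0],[0,0,0]],[1,[0,0,0],[0,0,0]],[1,[0,0,0],[0,0,0]]]}}

```text
clock: 15.55
tool_pos: [0.4557, 0.2985, 0.0081]
orientation: [179.4, -0.4, 106.4]
force: [-0.2, 0.6, -1.4]
opening: 0.0132
```

{"api": "send_rows", "payload": {"commands": [[1,[0,0,0.04],[0,0,0]],[1,[0,0,0.1],[0,0,0]],[1,[0,0,0.15],[0,0,0]],[1,[0,0,0.1],[0,0,0]],[1,[0,0,0],[0,0,0]]]}}

```text
clock: 16.05
tool_pos: [0.4546, 0.2969, 0.1103]
orientation: [179.6, -0.3, 106.4]
force: [0.4, -0.2, -1.1]
opening: 0.0131
```

Run:
```python
from h import *
import pickle
o=sensors.get_obs();print(o['tool_pos'],o['orientation'],o['opening'])
for n,b in [('top',(110,210,220,320)),('scene',(150,300,190,400))]:
    s=snapshot(n);pickle.dump(s,open(n+'14.pkl','wb'));save(n+'14',s['color'][b[0]:b[1],b[2]:b[3]],6 if n=='top' else 3.8)
s=snapshot('wrist');save('w14',s['color'])
```

```text
[0.45463622 0.29694182 0.11030847] [179.58527369  -0.29945043 106.35712904] 0.01313259245616598
```

View pics/top14.png

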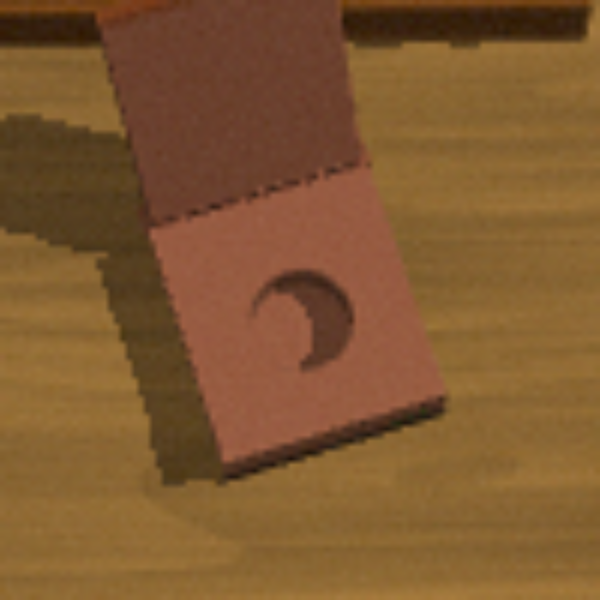

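View pics/scene14.png

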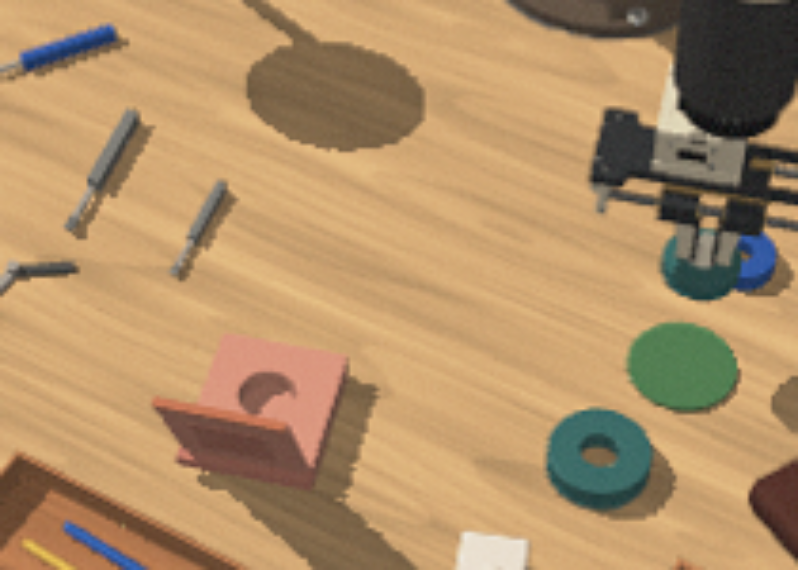

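View pics/w14.png

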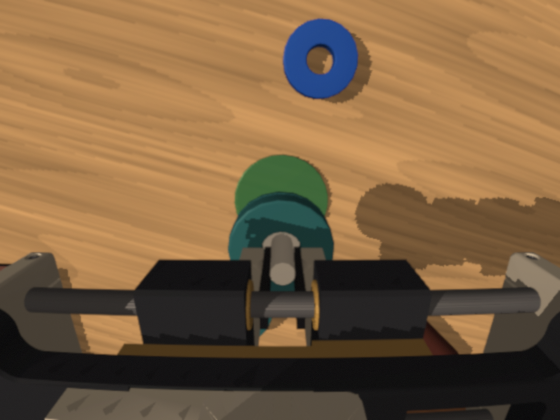

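Run:
```python
from h import *
import pickle
t=pickle.load(open('top14.pkl','rb'));s=pickle.load(open('scene14.pkl','rb'))
f=lambda p:((p[0]+.5)/6-.5+220,(p[1]+.5)/6-.5+110)
C=[onz(t,[f(p)],.03)[0,:2] for p in [(222,464),(443,397),(368,163),(150,228)]]
C=np.array(C);print(C.round(4)); print('sides',[np.linalg.norm(C[i]-C[(i+1)%4]).round(4) for i in range(4)])
fm=(C[0]+C[1])/2; y=C[0]-C[1];y/=np.linalg.norm(y);x=(C[2]+C[3])/2-fm;x/=np.linalg.norm(x)
print('yaw',np.degrees(np.arctan2(-y[0],y[1])),np.degrees(np.arctan2(x[1],x[0])),'well from front',fm+.056*x,'from centre',C.mean(0)-.004*x)
print('well top img',onz(t,[f((301.5,320))],.03)[0])
g=lambda p:((p[0]+.5)/3.8-.5+190,(p[1]+.5)/3.8-.5+150)
print('well scene',onz(s,[g((267,393))],.03)[0],'front corners scene',onz(s,[g((226,334)),g((349,355))],.03))
print(tri(t,f((301.5,320)),s,g((267,393))), depthpt(t,f((220,350))))
cv2.imwrite('pics/s14w.png',cv2.resize(s['color'][230:285,230:290],None,fx=9,fy=9,interpolation=cv2.INTER_CUBIC))
```

```text
[[ 0.6123  0.0523]
 [ 0.643  -0.052 ]
 [ 0.76   -0.0192]
 [ 0.7288  0.0854]]
sides [np.float64(0.1087), np.float64(0.1215), np.float64(0.1091), np.float64(0.121)]
yaw 16.402692520625685 15.752633311919995 well from front [0.6815717  0.01538009] from centre [0.68217073 0.01554907]
well top img [0.68189121 0.01401291 0.03      ]
well scene [0.68127824 0.01395686 0.03      ] front corners scene [[ 0.64494989 -0.05068103  0.03      ]
 [ 0.61177361  0.05244597  0.03      ]]
(array([0.68166342, 0.01410452, 0.03055181]), np.float64(0.0002135468922700387)) [[0.66647821 0.05250914 0.03413646]]
```

View pics/s14w.png

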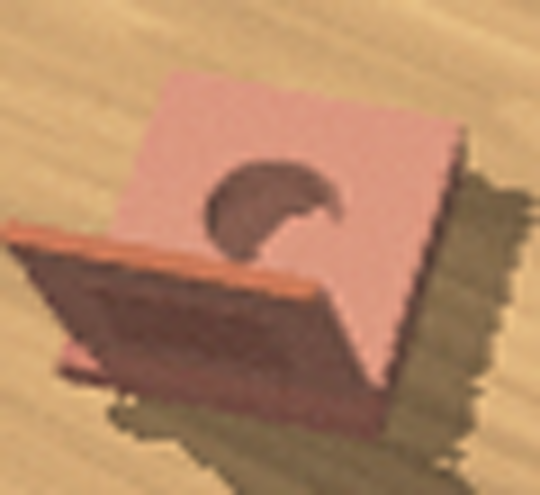

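Run:
```python
from h import *
s=snapshot('wrist');o=sensors.get_obs();p=o['tool_pos'];print(p,o['orientation'])
save('w15c',s['color'][180:300,210:350],5)
for q in [(282,272),(282,276),(282,280),(250,230),(310,230),(282,215)]: print(q,depthpt(s,q)[0].round(4),(depthpt(s,q)[0]-p).round(4))
hsv=cv2.cvtColor(s['color'],cv2.COLOR_BGR2HSV)
H,S,V=cv2.split(hsv)
m=((H>78)&(H<105)&(S>60)).astype(np.uint8); m[:180]=0;m[300:]=0;m[:,:215]=0;m[:,345:]=0
ys,xs=np.where(m>0)
P=np.c_[xs,ys];D=depthpt(s,P);k=abs(D[:,2]-np.median(D[:,2]))<.003
print('lid top z',np.median(D[:,2])); D=D[k];P=P[k]
# rim fit: outermost visible left/right points per row on rows up to widest
E=[]
for r in range(200,246,3):
    q=P[P[:,1]==r]
    if len(q)>40: E+= [D[(P[:,1]==r)][q[:,0].argmin()],D[(P[:,1]==r)][q[:,0].argmax()]]
E=np.array(E);A=np.c_[2*E[:,:2],np.ones(len(E))];c=np.linalg.lstsq(A,(E[:,:2]**2).sum(1),rcond=None)[0]
print('lid centre',c[:2],'r',np.sqrt(c[2]+c[0]**2+c[1]**2),'minus tcp',c[:2]-p[:2])
n=np.linalg.lstsq(np.c_[D[:,:2]-D[:,:2].mean(0),np.ones(len(D))],D[:,2],rcond=None)[0];print('tilt deg',np.degrees(n[:2]))
```

```text
[0.45250854 0.29482416 0.10545448] [ 1.79955480e+02 -1.02616549e-01  1.06303506e+02]
(282, 272) [0.4502 0.2947 0.1575] [-0.0023 -0.0001  0.052 ]
(282, 276) [0.4526 0.2954 0.1574] [0.0001 0.0006 0.0519]
(282, 280) [0.4542 0.2959 0.1586] [0.0017 0.0011 0.0531]
(250, 230) [0.4419 0.2728 0.1336] [-0.0106 -0.0221  0.0282]
(310, 230) [0.4319 0.3065 0.134 ] [-0.0206  0.0117  0.0286]
(282, 215) [0.4277 0.2882 0.1337] [-0.0248 -0.0067  0.0282]
lid top z 0.1336408261119743
lid centre [0.44824778 0.29329521] r 0.03078968283060432 minus tcp [-0.00426076 -0.00152894]
tilt deg [ 0.26213917 -0.52698897]
```

View pics/w15c.png

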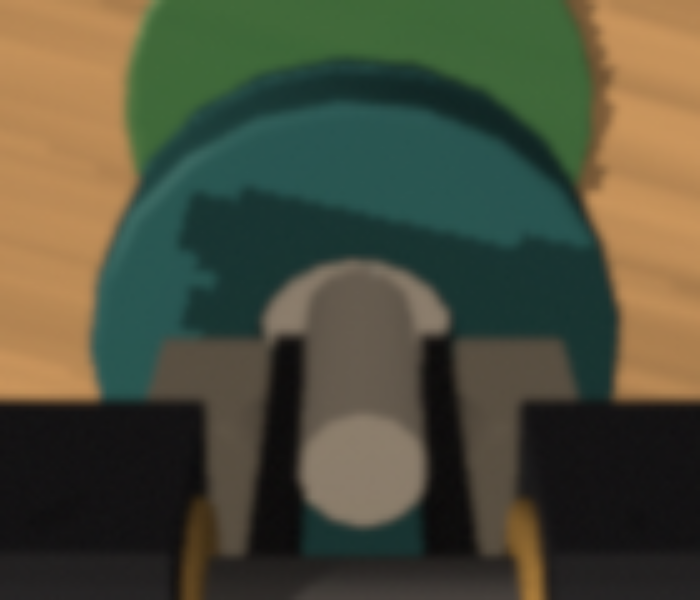

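{"api": "send_rows", "payload": {"commands": [[1,[0.115,-0.14,0.01],[0,0,0]],[1,[0.115,-0.14,0.01],[0,0,0]],[1,[0.115,-0.14,0],[0,0,0]],[1,[0.115,-0.14,0],[0,0,0]],[1,[0.115,-0.14,0],[0,0,0]],[1,[0.115,-0.14,0],[0,0,0]],[1,[0.115,-0.13,0],[0,0,0]],[1,[0.08,-0.1,0],[0,0,0]],[1,[0,0,0],[0,0,0]],[1,[0,0,0],[0,0,0]]]}}

```text
clock: 17.25
tool_pos: [0.6731, 0.0131, 0.0943]
orientation: [-178.6, 0.1, 106.5]
force: [-0.3, 1.0, -1.4]
opening: 0.0132
```

{"api": "send_rows", "payload": {"commands": [[1,[0.039,0.008,-0.02],[0.0015,-0.005,0]],[1,[0,0,-0.02],[0,0,0]],[1,[0,0,0],[0,0,0]]]}}

```text
clock: 17.55
tool_pos: [0.6801, 0.0162, 0.0808]
orientation: [179.8, 0.0, 106.6]
force: [-0.7, 0.5, -1.6]
opening: 0.013
```

{"api": "send_rows", "payload": {"commands": [[1,[0.011,-0.005,-0.05],[0,0,0]],[1,[0,0,-0.05],[0,0,0]],[1,[0,0,0],[0,0,0]]]}}

```text
clock: 17.85
tool_pos: [0.6818, 0.0164, 0.0536]
orientation: [179.9, -0.0, 106.7]
force: [0.7, -0.5, -0.5]
opening: 0.013
```

Run:
```python
from h import *
s=snapshot('wrist');o=sensors.get_obs();p=o['tool_pos'];print(p,o['orientation'],o['force'])
save('w16',s['color'])
for q in [(282,270),(282,274),(282,278)]: print(q,depthpt(s,q)[0].round(4),(depthpt(s,q)[0]-p).round(4))
s=snapshot('scene');save('s16',s['color'][190:290,210:330],6)
```

```text
[0.6822821  0.01646396 0.05446154] [1.79864388e+02 1.79609973e-02 1.06726532e+02] [-0.44027262  1.0032255  -0.97426744]
(282, 270) [0.6784 0.0159 0.1043] [-0.0038 -0.0006  0.0499]
(282, 274) [0.68   0.0164 0.1057] [-0.0023 -0.0001  0.0512]
(282, 278) [0.6826 0.0172 0.1052] [0.0003 0.0007 0.0508]
```

View pics/w16.png

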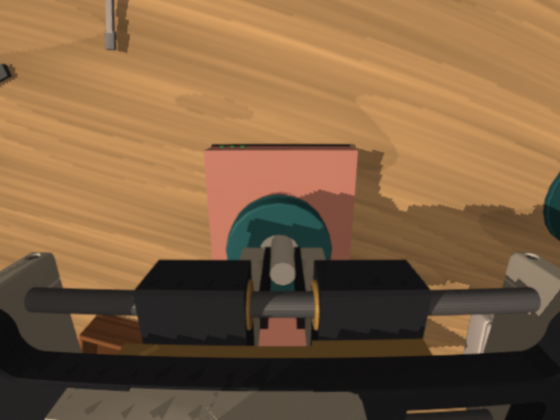

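View pics/s16.png

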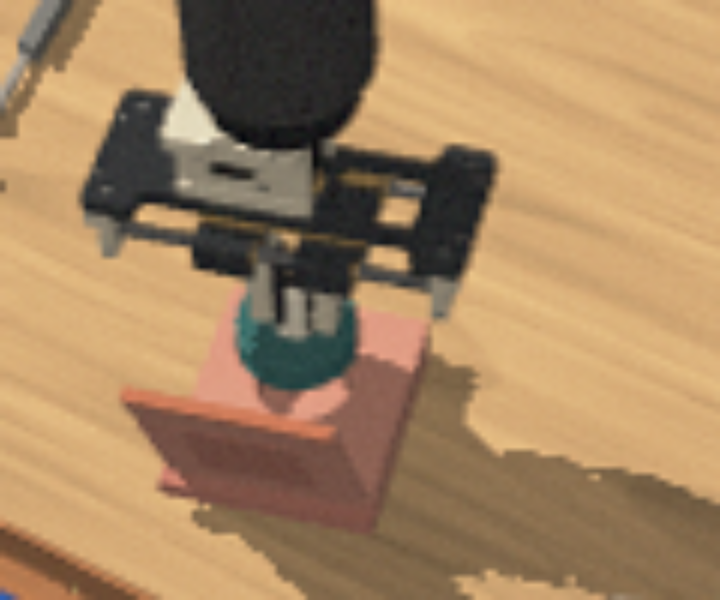

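Run:
```python
from h import *
s=snapshot('wrist');p=sensors.get_obs()['tool_pos'];print(p)
C=onz(s,[(206,151),(357,151)],.03)[:,:2];print(C,np.linalg.norm(C[0]-C[1]))
y=C[1]-C[0];y/=np.linalg.norm(y);x=np.array([y[1],-y[0]]);w=C.mean(0)+.056*x;print('well',w)
k=onz(s,[(282.6,274)],p[2]+.052)[0];print('knob',k, 'in charger frame err x,y',(k[:2]-w)@x,(k[:2]-w)@y)
w0=np.array([.6818,.0148]);print((k[:2]-w0)@x,(k[:2]-w0)@y)
```

```text
[0.6833601  0.01644001 0.05602593]
[[ 0.64493726 -0.05146723]
 [ 0.61377145  0.05221372]] 0.10826377758487768
well [0.68298386 0.01649392]
knob [0.68054148 0.01652778 0.10802593] in charger frame err x,y -0.0023292464866226698 0.0007355150816681099
-0.000707870300725085 0.002016935253587677
```

{"api": "send_rows", "payload": {"commands": [[1,[0.004,-0.004,-0.05],[0,0,0]],[1,[0,0,-0.04],[0,0,0]],[1,[0,0,0],[0,0,0]]]}}

```text
clock: 18.3
tool_pos: [0.6851, 0.0155, 0.0328]
orientation: [179.6, 0.0, 106.7]
force: [-0.4, -0.3, -0.5]
opening: 0.0132
```

{"api": "send_rows", "payload": {"commands": [[1,[-0.005,0,-0.02],[0,0,0]],[1,[0,0,-0.015],[0,0,0]],[1,[0,0,0],[0,0,0]]]}}

```text
clock: 18.6
tool_pos: [0.6836, 0.0152, 0.0229]
orientation: [179.6, 0.0, 106.7]
force: [0.1, -0.1, -1.6]
opening: 0.0132
```

{"api": "send_rows", "payload": {"commands": [[1,[0,0,-0.008],[0,0,0]],[1,[0,0,0],[0,0,0]]]}}

```text
clock: 18.8
tool_pos: [0.6843, 0.0147, 0.0224]
orientation: [179.6, 0.1, 106.7]
force: [-0.0, 0.1, -1.4]
opening: 0.0131
```

Run:
```python
from h import *
s=snapshot('wrist');o=sensors.get_obs();p=o['tool_pos'];print(p,o['force'])
save('w17',s['color'][130:310,180:380],3.8)
for q in [(282,274),(250,235),(310,235),(282,215),(220,190),(340,190)]: print(q,depthpt(s,q)[0].round(4))
```

```text
[0.68440759 0.01479541 0.02237371] [-0.47598556 -0.49478245 -0.57899848]
(282, 274) [0.6822 0.0146 0.0744]
(250, 235) [ 0.6765 -0.0069  0.05  ]
(310, 235) [0.6665 0.0272 0.0495]
(282, 215) [0.6592 0.0077 0.0496]
(220, 190) [ 0.6614 -0.0327  0.0294]
(340, 190) [0.6394 0.0398 0.03  ]
```

View pics/w17.png

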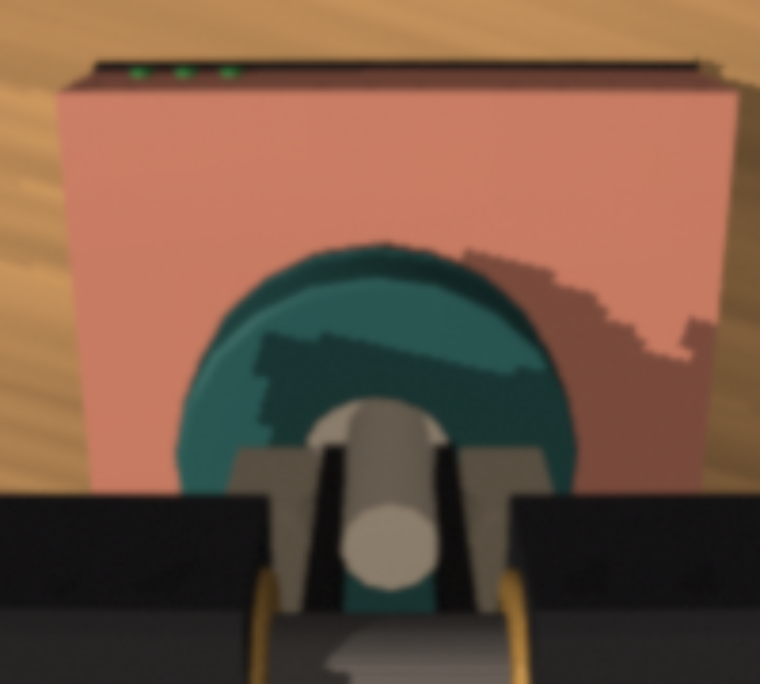

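{"api": "send_rows", "payload": {"commands": [[1,[0,0,-0.004],[0,0,0]],[0,[0,0,0],[0,0,0]],[0,[0,0,0],[0,0,0]],[0,[0,0,0],[0,0,0]],[0,[0,0,0],[0,0,0]],[0,[0,0,0],[0,0,0]],[0,[0,0,0],[0,0,0]],[0,[0,0,0],[0,0,0]],[0,[0,0,0],[0,0,0]],[0,[0,0,0],[0,0,0]]]}}

```text
clock: 19.85
tool_pos: [0.685, 0.0151, 0.0217]
orientation: [179.5, 0.1, 106.8]
force: [-0.1, 0.6, -0.1]
opening: 0.0792
```

```bash
cat > lid.py <<'E'
from h import *
import sys
s=snapshot('wrist');o=sensors.get_obs();p=o['tool_pos'];print(p,o['orientation'],o['force'],o['opening'])
n=sys.argv[1];save(n,s['color'][130:330,160:400],3.2)
hsv=cv2.cvtColor(s['color'],cv2.COLOR_BGR2HSV);H,S,V=cv2.split(hsv)
m=((H>78)&(H<105)&(S>60)).astype(np.uint8); m[:130]=0;m[300:]=0;m[:,:200]=0;m[:,365:]=0
ys,xs=np.where(m>0);P=np.c_[xs,ys];D=depthpt(s,P);zt=np.median(D[:,2]);print('lid top z',zt)
k=abs(D[:,2]-zt)<.003;D=D[k];P=P[k]
Q=onz(s,P,zt)[:,:2]
hull=cv2.convexHull(np.float32(Q*1000)).reshape(-1,2)
rows={}
E=[]
for r in np.unique(P[:,1]):
    k=P[:,1]==r;i=P[k][:,0].argmin();j=P[k][:,0].argmax();E+=[Q[k][i],Q[k][j]]
E=np.array(E);
from scipy.optimize import least_squares
f=lambda c:np.hypot(E[:,0]-c[0],E[:,1]-c[1])-.0325
r=least_squares(f,p[:2]+[-.003,0],loss='soft_l1',f_scale=.0007)
x=np.array([.958,.287]);y=np.array([-.287,.958])
print('lid c',r.x,'rms',np.sqrt(np.mean(r.fun**2)),'rel tcp along x,y',(r.x-p[:2])@x,(r.x-p[:2])@y)
for q in [(282,274)]: print('knob',depthpt(s,q)[0].round(4))
E
python3 lid.py w18
```

```text
[0.68503146 0.01506631 0.02166548] [1.79489846e+02 1.11637992e-01 1.06756152e+02] [ 0.04497734 -0.2058887  -0.35510935] 0.08322697359086316
lid top z 0.04931896577934153
lid c [0.6828582  0.01257784] rms 0.0013575558173026098 rel tcp along x,y -0.002796166575721291 -0.0017602291354786416
knob [0.6832 0.0151 0.0731]
```

View pics/w18.png

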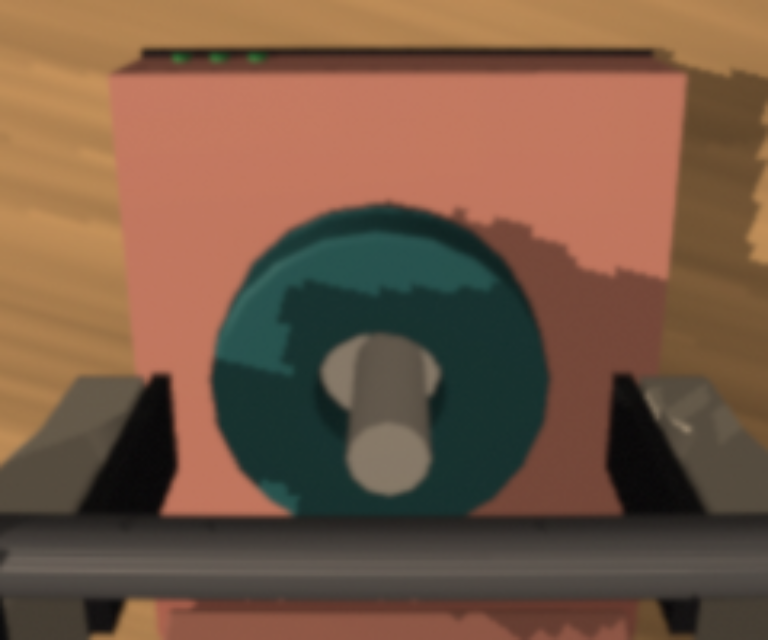

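{"api": "send_rows", "payload": {"commands": [[0,[-0.008,-0.009,-0.03],[-0.0004,0.0013,0]],[0,[0,0,-0.02],[0,0,0]],[0,[0,0,0],[0,0,0]]]}}

```text
clock: 20.2
tool_pos: [0.6827, 0.0126, 0.008]
orientation: [-180.0, 0.1, 106.8]
force: [0.5, 0.3, -0.3]
opening: 0.0875
```

```bash
python3 lid.py w19
```

```text
[0.68274317 0.01261289 0.00823294] [-1.79973617e+02  1.12458333e-01  1.06756390e+02] [ 0.56484336  0.01196823 -0.03961378] 0.087846689287808
lid top z 0.049278482734481266
lid c [0.68338332 0.01270624] rms 0.0012568633767982853 rel tcp along x,y 0.000640062871596812 -9.42930444117868e-05
knob [0.6767 0.0114 0.0677]
```

View pics/w19.png

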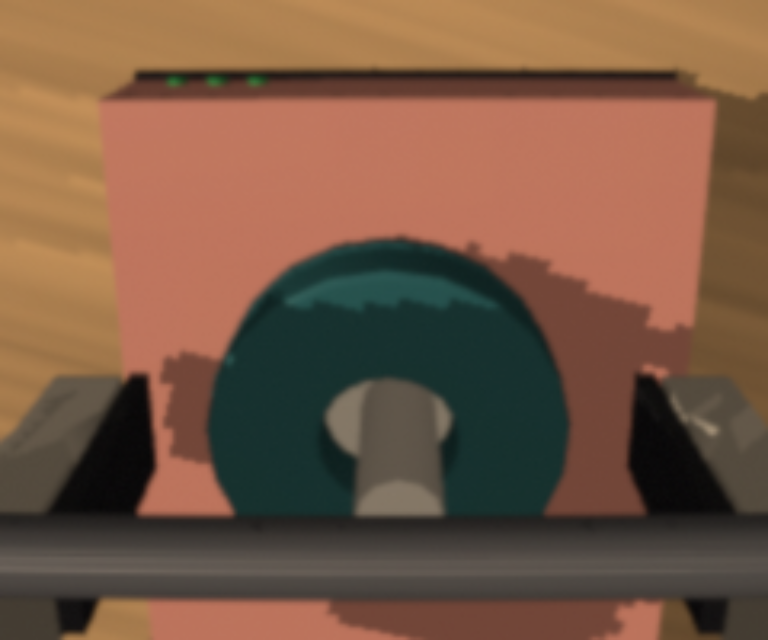

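{"api": "send_rows", "payload": {"commands": [[0,[0,0,-0.034],[0,0,0]],[0,[0,0,0],[0,0,0]]]}}

```text
clock: 20.45
tool_pos: [0.6827, 0.0126, -0.0011]
orientation: [-180.0, 0.1, 106.8]
force: [0.0, 0.2, -0.1]
opening: 0.0879
```

{"api": "send_rows", "payload": {"commands": [[1,[0,0,0],[0,0,0]],[1,[0,0,0],[0,0,0]],[1,[0,0,0],[0,0,0]],[1,[0,0,0],[0,0,0]],[1,[0,0,0],[0,0,0]],[1,[0,0,0],[0,0,0]]]}}

```text
clock: 21.05
tool_pos: [0.683, 0.0127, -0.0009]
orientation: [-180.0, 0.1, 106.8]
force: [0.3, 0.3, -0.2]
opening: 0.0648
```

```bash
python3 lid.py w20
```

```text
[ 0.68297181  0.01266756 -0.00085268] [-1.79995125e+02  1.15020608e-01  1.06757413e+02] [-0.2052184   1.46542407  0.81030142] 0.06495280454716633
lid top z 0.04957896867037731
lid c [0.68332956 0.01338518] rms 0.0007495024553279344 rel tcp along x,y 0.000548687745181055 0.0005848105129922043
knob [0.6767 0.0114 0.0593]
```

View pics/w20.png

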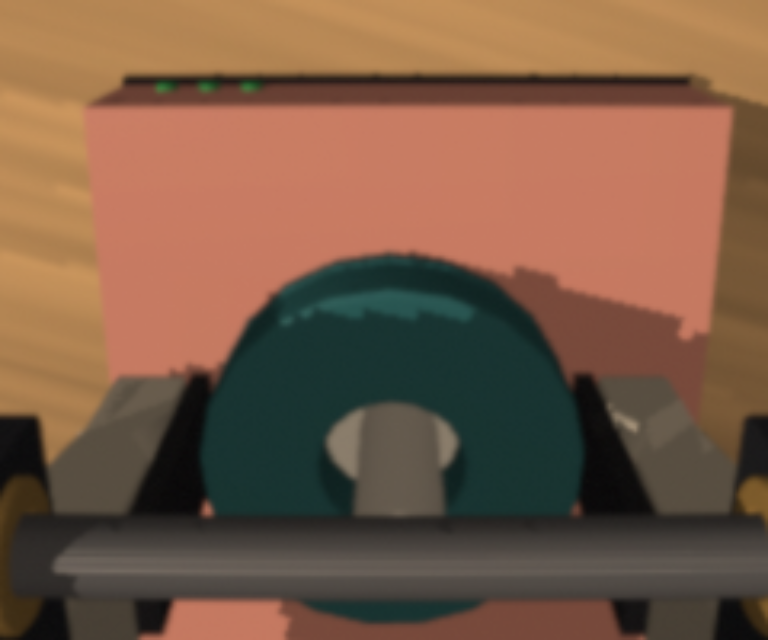

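{"api": "send_rows", "payload": {"commands": [[1,[0,0,0],[0,0,0]],[1,[0,0,0],[0,0,0]],[1,[0,0,0.015],[0,0,0]],[1,[0,0,0.02],[0,0,0]],[1,[0,0,0.03],[0,0,0]],[1,[0,0,0.03],[0,0,0]]]}}

```text
clock: 21.7
tool_pos: [0.6823, 0.0125, 0.0237]
orientation: [-179.9, 0.1, 106.8]
force: [0.3, -0.7, -0.5]
opening: 0.0653
```

```bash
python3 lid.py w21
python3 - <<'E'
from h import *
s=snapshot('scene');save('s21',s['color'][190:290,210:330],6)
E
```

```text
[0.68320469 0.01257872 0.02536135] [1.79987911e+02 1.33319806e-01 1.06770885e+02] [0.76105521 0.5090153  1.86072591] 0.06522569031363204
lid top z 0.07419017579843354
lid c [0.68271292 0.01324587] rms 0.0007453111928036712 rel tcp along x,y -0.0002796510907331045 0.0007802659615140061
knob [0.6815 0.0128 0.0743]
```

View pics/w21.png

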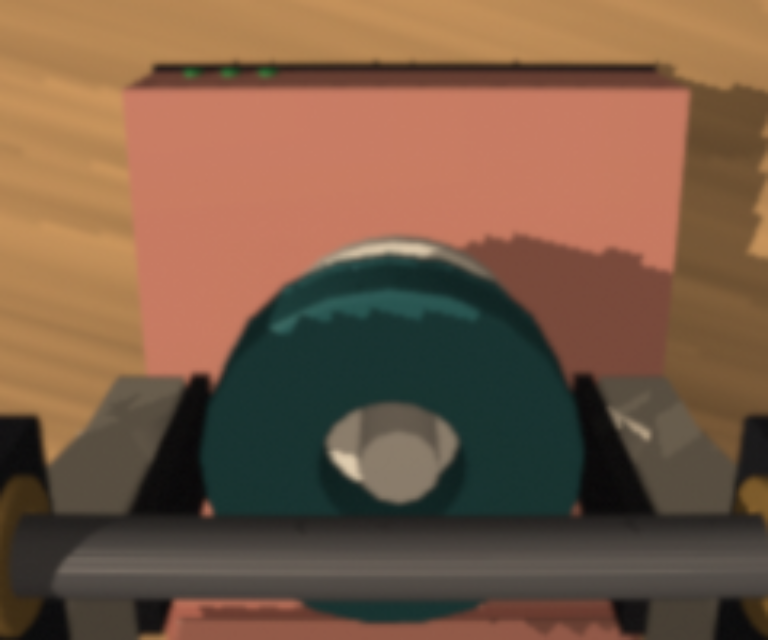

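View pics/s21.png

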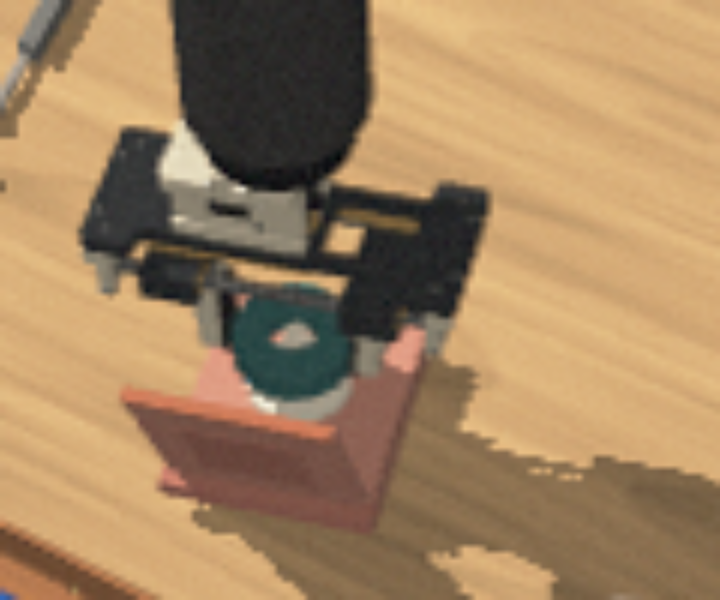

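{"api": "send_rows", "payload": {"commands": [[1,[0,0,0.05],[0,0,0]],[1,[0,0,0.07],[0,0,0]],[1,[0,0,0.07],[0,0,0]],[1,[0,0,0.06],[0,0,0]],[1,[0,0,0],[0,0,0]],[1,[0,0,0],[0,0,0]],[1,[0,0,0],[0,0,0]]]}}

```text
clock: 22.5
tool_pos: [0.6828, 0.0126, 0.0926]
orientation: [179.9, 0.1, 106.8]
force: [-0.3, 0.6, 0.2]
opening: 0.0653
```

```bash
python3 lid.py w22
python3 - <<'E'
from h import *
s=snapshot('scene');save('s22',s['color'][150:310,180:400],3.6)
o=sensors.get_obs();print(o['tool_pos'],o['orientation'],o['qvel'].round(2))
E
```

```text
[0.68256456 0.01255416 0.09226488] [1.79952304e+02 1.14901043e-01 1.06755747e+02] [ 0.58961466  0.28000399 -0.7366209 ] 0.0648273027740767
lid top z 0.14300584095496421
lid c [0.68310945 0.01325823] rms 0.0007795823405403178 rel tcp along x,y 0.0007240702134604505 0.0005181163801220318
knob [0.7451 0.0316 0.0315]
[0.68245224 0.01253617 0.09205827] [1.79975993e+02 1.12711694e-01 1.06756025e+02] [ 0.07  0.29 -0.07 -0.04 -0.08 -0.01]
```

View pics/w22.png

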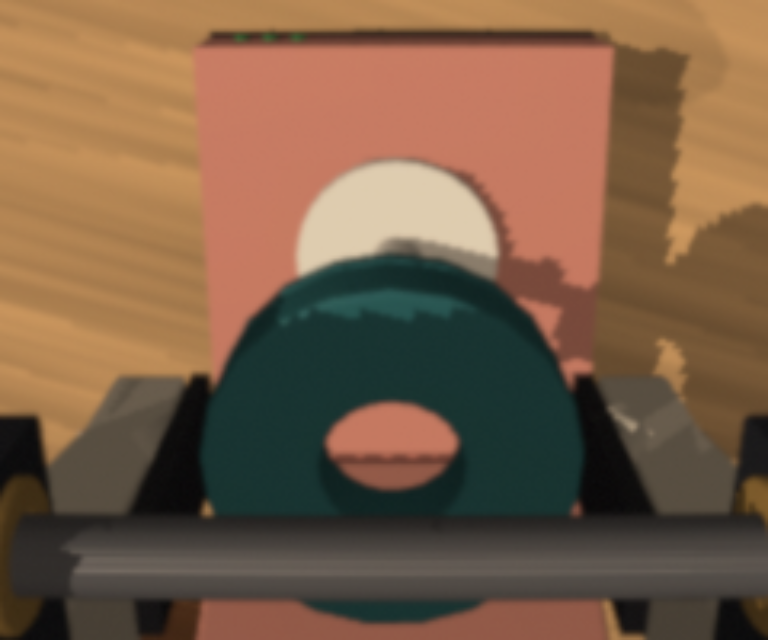

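View pics/s22.png

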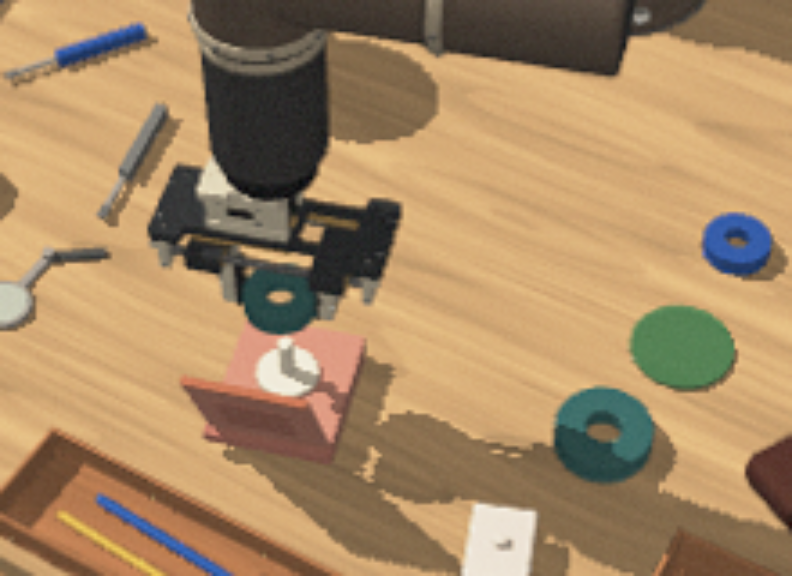

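Run:
```python
from h import *
s=snapshot('wrist')
def pl(px):
    D=depthpt(s,px);c=np.linalg.lstsq(np.c_[D[:,:2]-D[:,:2].mean(0),np.ones(len(D))],D[:,2],rcond=None)[0]
    return c[2].round(4),np.degrees(c[:2]).round(2)
g=lambda x0,x1,y0,y1:[(x,y) for x in range(x0,x1) for y in range(y0,y1)]
# crop->px: 160+x/3.2, 130+y/3.2
print('flange',pl(g(258,310,188,200)),'deck',pl(g(228,345,150,172)),'lid',pl(g(232,258,236,270)+g(306,335,236,270)+g(262,300,224,250)))
order.close_job()
```

```text
flange (np.float64(0.0345), array([-89.33, -26.82])) deck (np.float64(0.0301), array([-46.64, -14.17])) lid (np.float64(0.1423), array([-49.52, -16.72]))
the job is handed in; nothing more can be done
```

I opened the flap with the pick, seated the white inner lid in the well, and lifted the teal outer lid off. The gripper is still holding the outer lid, and I have handed the job in at about 23 s on the robot's clock.

- **Pick and flap:** I took the larger grey pick, levered the flap to about 112°, which is its stop, and laid the pick flat on the desk within about 1 cm of its old spot.
- **Lids:** I lifted both lids off the coaster by the knob and lowered them into the well. I then released the knob and lifted the outer lid straight up by its rim.

**Last checks:**
- The inner flange top is at 34.5 mm, against 35 mm expected when seated.
- The knob top was still at 74 mm during the lift, as expected.
- The outer lid's underside is about 124 mm up, roughly 50 mm above the knob. The tool is within 0.2° of vertical.
- The coaster and the other nearby things looked unmoved in the final scene crop. The mug and the glasses case were mostly outside it.

**What failed or disagreed:**
- **Reported TCP:** it lies about 37 mm beyond the visible fingertips. My first closure on the pick was therefore empty, and I corrected for the offset after that.
- **Final tilt fit:** my plane fit on the depth image gave nonsense angles, probably from pixels without a reading. The lid being level rests on the tool angle and the pictures only.
- **Wrist force:** it read near zero when the flap reached its stop. I judged "fully open" from the flap's edge position in the image and the tool being held back.

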